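# Pack a jeweller's order into its presentation box

## Task

Pack this order for collection: press the clear cover of every display box fully home on its white base, and stand all the small boxes, tins and jars of the order that are on the bench upright on the floor of the slim grey tray, in one snug row. With everything packed and the covers home, put the grey lid on and press it down past its catches until its rim sits on the plinth all round; leave the loupe and the bench tools (hammer, steel block, brass gauge, wax block, flux bottle) where they are.

Things in the scene. Friction and masses are not known exactly. Their poses are not given: they have to be found in the camera images.
- tray: Lower half of a slim dark grey presentation box, fixed to the bench, left or right: plinth 69 (x) x 263 (y) x 6 mm whose top is the inner floor (white liner); on it a neck, an open wall 2.5 mm thick, 16 mm high (top 22 mm above the bench), inside 52 (x) x 248 (y) mm. Four sprung catches in its long outer sides hold the lid. Origin: centre of the underside, on the bench; y along its length.
- lid: Loose dark grey lid, rim down on the bench: outside 67 (x) x 261 (y) x 52 mm high, inside 62 x 256 x 49 deep. Goes over the neck, 2.5 mm to spare a side; stops on the catches some 6 mm proud; some 10 N on its top (on the side that stays up, if askew) brings its rim to the plinth (origin 6 mm above the tray's). Either way round. Origin: centre of the rim plane. 130 g; grip it across 67 mm.
- display1: Display box: white base 40 x 40 x 16 mm under a clear cover of the same outline (46 mm high in all with the cover home, up to 54 mm with it proud); inside, a gold ring on a dark blue pad. May be absent. Origin: centre of the underside; z up, x and y along the sides. About 80 g.
- display2: Display box: white base 40 x 40 x 16 mm under a clear cover of the same outline (46 mm high in all with the cover home, up to 54 mm with it proud); inside, a silver ring with a blue stone on a dark red pad. May be absent. Origin: centre of the underside; z up, x and y along the sides. About 80 g.
- display3: Display box: white base 40 x 40 x 16 mm under a clear cover of the same outline (46 mm high in all with the cover home, up to 54 mm with it proud); inside, a gold brooch with a red stone on a green pad. May be absent. Origin: centre of the underside; z up, x and y along the sides. About 80 g.
- cover1 (a joint): Clear cover of display1, 40 x 40 x 30 mm, slides straight up and down on its white base. Joint value in m: 0 = fully home (whole box 46 mm high); it starts 5 to 8 mm proud. Stiff: about 4 N moves it; it stays where it is left, also when the box is lifted by the cover.
- cover2 (a joint): Clear cover of display2, 40 x 40 x 30 mm, slides straight up and down on its white base. Joint value in m: 0 = fully home (whole box 46 mm high); it starts 5 to 8 mm proud. Stiff: about 4 N moves it; it stays where it is left, also when the box is lifted by the cover.
- cover3 (a joint): Clear cover of display3, 40 x 40 x 30 mm, slides straight up and down on its white base. Joint value in m: 0 = fully home (whole box 46 mm high); it starts 5 to 8 mm proud. Stiff: about 4 N moves it; it stays where it is left, also when the box is lifted by the cover.
- cover1_top (a point): Centre of the top face of the clear cover of display1.
- cover2_top (a point): Centre of the top face of the clear cover of display2.
- cover3_top (a point): Centre of the top face of the clear cover of display3.
- tin: Round aluminium tin, 42 mm across, 44 mm high, with a pale disc in its top. May be absent. Origin: centre of the underside, z up. About 70 g.
- jar: Round amber jar with a black cap and white label, 38 mm across, 46 mm high. May be absent. Origin: centre of the underside, z up. About 80 g.
- ringbox: Closed dark blue ring box with a gold seam, 46 (x) x 36 (y) x 42 mm high. May be absent. Origin: centre of the underside, z up. It goes in with its 46 mm side across the tray. About 90 g.
- cardbox: Closed white card box with a round gold seal on top, 44 (x) x 34 (y) x 40 mm high. May be absent. Origin: centre of the underside, z up. It goes in with its 44 mm side across the tray. About 50 g.
- loupe: Folding loupe, black disc 30 mm across and steel cover, 18 mm high, between tray and lid. Not part of the order. Origin: centre of the disc's underside.
- bench_block: Steel bench block 75 x 75 x 20 mm, beyond the items. Not part of the order. Origin: centre of the underside.
- flux: Amber bottle with a white cap, 44 mm across, 85 mm high, on the far left. Not part of the order. Origin: centre of the underside.
- gauge: Brass stepped gauge, 48 mm across, 40 mm high, beyond the items. Not part of the order. Origin: centre of the underside.
- wax: Green wax block 70 x 32 x 26 mm, beyond the items. Not part of the order. Origin: centre of the underside.
- hammer: Hammer 240 mm long lying on the far right. Not part of the order. Origin: the underside, amid its length.

How it is judged:
By the outcome, as a careful person would: the job done as asked, in the order asked, and still so for the second after the job is handed in, with the robot touching nothing.
Of display1, display2, display3 only 2 to 3 are there at a start; the rules pass over those that are not, and their reading is None.
Of tin, jar, ringbox, cardbox only 3 to 3 are there at a start; the rules pass over those that are not, and their reading is None.
At some moment in a run one of display1, display2, display3, tin, jar, ringbox, cardbox may be knocked a few centimetres aside while the robot is not near it.
It also fails if it takes over 192 s, if anything falls off the work surface, if the arm or the gripper's body presses on something with over 40 N, if the wrist force passes 120 N, or if a joint passes its speed limit or range.

## Robot

A 6-joint arm with a two-finger parallel gripper is mounted at the origin on the work surface. World frame = base frame: x ahead of the robot, y to its left, z up, the work surface at z = 0. Lengths are in m, angles in degrees, forces in N, time in s.
With the tool pointing down it reaches from about 0.3 to 0.825 m from the base axis. Payload 5.4 kg.
Tool frame: the origin (TCP) lies midway between the tips of the shut fingers; the grasp point (between the pads) lies 19 mm behind it (robot.tcp_to_grasp is the distance from the TCP to the grasp point, in m); z points along the fingers, y is the line along which they close (so a half turn about z gives the same grasp; the last joint's range is limited). The gripper opens to 92 mm and grips with 3 to 60 N. Pads are 20 mm wide; open, the fingers measure 128 mm over their backs; the gripper's body (75 mm by 189 mm) begins 69 mm behind the grasp point.
Start: joints at [-78.845, 9.076, 91.501, -0, 79.423, -12.038], TCP at [0.226, -0.529, 0.215] pointing down, gripper open.
Joint ranges: [-166.64, 166.64], [-54.1, 131.32], [10.49, 154.53], [-73.88, 253.88], [9.74, 151.15], [-171.62, 171.62]. Speed limits (degrees/s): [147.25, 147.25, 180, 180, 180, 180].

## Interface

Orientations are given as [roll, pitch, yaw] about the fixed x, y, z axes, in that order (R = Rz(yaw) Ry(pitch) Rx(roll)).
In Python, from bench import robot gives the robot as it stands.
- The arm moves only by the tool move_arm, never from a script. Its argument "series" is a list of rows, each an object of numbers: "x", "y", "z": the shift along the tool's x, y, z in m; "rx", "ry", "rz": the turn, a rotation vector about the tool's x, y, z in rad; "fingers": the opening, from 0 (shut) to 1 (fully open). A call has 1 to 20 rows; each row is the pose to reach, as a shift and turn from the pose commanded when the call began, along the tool's axes at that moment; what a row does not reach only later rows make up. A row lasts 1/8 s, in which the tool goes at most 62.5 mm and 10.7 degrees, less where a joint would pass 70% of its speed; a pose out of reach is approached as far as the arm can. A call with a gripper value outside its range is refused whole. The fingers move at their own pace and stop on an object; "grip_force" is the grip in N (left out, the last holds). Time passes only in rows, so rows that repeat a pose let the fingers close. It gives the time, the measured TCP pose, the force, the opening and the grip force at its end, in the units of the state.
- robot.state(): the state, without advancing time (a new reading comes with each control period).
- robot.snapshot(name): name is "side" or "top" or "wrist"; returns a dict with "image" (400x640x3 uint8, red, green, blue), "fov_y" (degrees; the focal length in pixels is half the picture's height over the tangent of half this angle, whatever the lens; pixels are square), "cx", "cy" (the principal point, pixels), "cam_to_world" (4x4, takes a point from camera to world coordinates). Camera axes: x right, y down, z forward; pixel columns grow to the right and rows downward; lengths in m; the calibration is good to about 2 mm. A picture is of the moment at which its call begins. There is no depth.
- robot.sign_off(): hands the job in; it is judged then, once.
Trained networks look in the newest picture that a camera, given by its name, has taken for a name from the list of things; names that differ only in an ending like _2 or _b are one class to them, and where a whole thing is asked for, a point or a joint stands for the part that bears it (a point fixed in the world has none). Each returns a list of dicts, best first, with "p" (0 to 1); they miss things now and then, are a little off and sometimes report something else, mostly with a low value. They report only what shows in the picture. A call takes as long as a camera call.
- robot.masks_of(label, camera): "region" (400x640 bool, what is visible of it) and "bbox" ([centre column, centre row, width, height] in pixels, round what is visible of it).
- robot.tip_of(label, camera): "at" ([row, column] in pixels: a listed point, or the origin of a listed thing).
The state is a dict: "time_s": time; "qpos": joint angles; "qd": joint speeds; "tau": joint torques, N m; "position": TCP position; "orientation": TCP orientation; "ft_force": force on the tool from outside, world axes, zero at the start; "torque": the same for the moment, N m; "width": finger opening in m; "gripper_force": force on a finger pad.
Only numpy, scipy, OpenCV 4.12 (cv2) and the standard library are available. Lean on these libraries where they do the work, as an engineer would, in place of code of your own. Each camera call takes 0.05 s, during which the arm holds its last target. There are 200 camera calls.

## Working session

There is one attempt and no reset: what is moved stays moved. The work goes in short steps, Python scripts to look and compute and a tool call to move; the robot and the scene stay as the last step left them, time stands still between calls to the robot, and variables do not carry over. Pictures are saved under pics/ and viewed, at most 14 in all, crops included, and the job is handed in when it is done.

Besides the shell and the picture viewer there is one more tool, called after "Emit:" as name([rows], argument=value, ...), one row to a line, values as JSON. move_arm: Moves the arm, as the interface text tells. Its arguments: {"type":"object","properties":{"series":{"type":"array","items":{"type":"object","properties":{"x":{"type":"number"},"y":{"type":"number"},"z":{"type":"number"},"rx":{"type":"number"},"ry":{"type":"number"},"rz":{"type":"number"},"fingers":{"type":"number"}}}},"grip_force":{"type":"number"}},"required":["series"]}

```bash
ls; mkdir -p pics; cat > h.py <<'E'
import numpy as np, cv2
from bench import robot
from scipy.spatial.transform import Rotation as R
def snap(n,f=None):
    s=robot.snapshot(n)
    if f: cv2.imwrite('pics/'+f,cv2.cvtColor(s['image'],cv2.COLOR_RGB2BGR))
    return s
def ray(s,u,v):
    f=200/np.tan(np.radians(s['fov_y']/2)); T=np.array(s['cam_to_world'])
    d=T[:3,:3]@np.array([(u-s['cx'])/f,(v-s['cy'])/f,1]); return T[:3,3],d
def at(s,u,v,z):
    o,d=ray(s,u,v); return (o+d*(z-o[2])/d[2])
def proj(s,p):
    f=200/np.tan(np.radians(s['fov_y']/2)); T=np.array(s['cam_to_world'])
    c=T[:3,:3].T@(np.array(p)-T[:3,3]); return np.array([s['cx']+f*c[0]/c[2],s['cy']+f*c[1]/c[2]])
E
python3 - <<'E'
from h import *
np.set_printoptions(precision=4,suppress=True)
st=robot.state(); print({k:st[k] for k in('position','orientation','ft_force','width','time_s')})
for c in('top','side'):
    s=snap(c,c+'0.png'); print(c,s['fov_y'],np.array(s['cam_to_world']))
    for n in 'tray lid display1 display2 display3 cover1_top cover2_top cover3_top tin jar ringbox cardbox loupe bench_block flux gauge wax hammer'.split():
        t=robot.tip_of(n,c)[:2]
        print(n,[(round(a['p'],2),np.round(a['at']),at(s,a['at'][1],a['at'][0],.05 if 'top' in n else 0)[:2]) for a in t])
E
```

```text
pics
{'position': array([ 0.2263, -0.5279,  0.2136]), 'orientation': array([-179.8951,   -0.0196,   23.1915]), 'ft_force': array([-0.8248,  0.2779, -0.4279]), 'width': 0.09172402539969428, 'time_s': 0.0}
top 57.72531567423675 [[-0.0233 -0.9944  0.1027  0.49  ]
 [-0.9994  0.0204 -0.0289  0.0165]
 [ 0.0266 -0.1033 -0.9943  1.0301]
 [ 0.      0.      0.      1.    ]]
tray [(0.78, array([242., 406.]), array([ 0.4824, -0.2466]))]
lid [(0.67, array([252., 237.]), array([0.4654, 0.2318]))]
display1 [(0.68, array([194., 359.]), array([ 0.6222, -0.115 ])), (0.55, array([200., 249.]), array([0.6132, 0.1989]))]
display2 [(0.68, array([194., 359.]), array([ 0.6222, -0.115 ])), (0.55, array([200., 249.]), array([0.6132, 0.1989]))]
display3 [(0.68, array([194., 359.]), array([ 0.6222, -0.115 ])), (0.55, array([200., 249.]), array([0.6132, 0.1989]))]
cover1_top [(0.61, array([191., 318.]), array([0.6268, 0.0035]))]
cover2_top [(0.79, array([198., 246.]), array([0.6107, 0.1967]))]
cover3_top [(0.78, array([195., 365.]), array([ 0.6143, -0.1258])), (0.65, array([249., 322.]), array([ 0.4704, -0.0063]
[... 1507 characters left out ...]
25]))]
cover3_top [(0.31, array([183., 380.]), array([ 0.4663, -0.1649]))]
tin [(0.58, array([184., 331.]), array([ 0.6192, -0.1956]))]
jar [(0.81, array([244., 298.]), array([0.5973, 0.1126]))]
ringbox []
cardbox [(0.69, array([230., 363.]), array([0.4657, 0.0015])), (0.66, array([299., 264.]), array([0.5911, 0.3103]))]
loupe [(0.52, array([232., 364.]), array([0.4604, 0.0094]))]
bench_block [(0.82, array([212., 265.]), array([0.7361, 0.0123]))]
flux [(0.63, array([354., 232.]), array([0.5821, 0.4552]))]
gauge []
wax [(0.71, array([176., 293.]), array([ 0.749 , -0.2046]))]
hammer [(0.66, array([180., 322.]), array([ 0.657 , -0.2141])), (0.65, array([154., 364.]), array([ 0.5829, -0.4397]))]
```

View pics/top0.png

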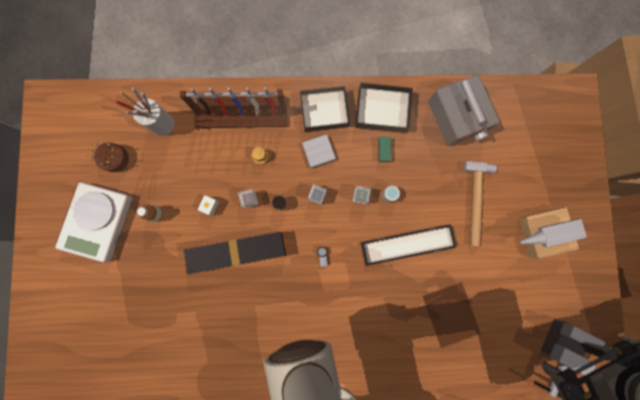

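View pics/side0.png

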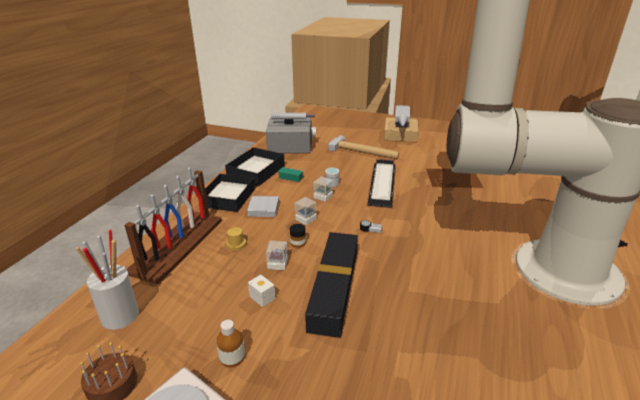

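```bash
cat >> h.py <<'E'
def go(x,y,z,yaw,st=None):
    """print shift in tool axes from the present pose to TCP world x,y,z, tool down at yaw"""
    st=st or robot.state(); A=R.from_euler('xyz',st['orientation'],degrees=True)
    B=R.from_euler('xyz',[180,0,yaw],degrees=True)
    d=A.inv().apply(np.array([x,y,z])-st['position']); r=(A.inv()*B).as_rotvec()
    print('GO',(x,y,z,yaw),'shift',np.round(d,4),'turn',np.round(r,3),'deg',np.round(np.degrees(np.linalg.norm(r))))
E
python3 - <<'E'
from h import *
np.set_printoptions(precision=4,suppress=True)
s=snap('top')
for n,z in [('tray',.01),('lid',.052),('display1',.05),('display2',.05),('display3',.05),('cardbox',.04),('tin',.044),('jar',.046)]:
    for m in robot.masks_of(n,'top')[:1]:
        c,_=cv2.findContours(m['region'].astype(np.uint8),0,1); c=max(c,key=cv2.contourArea)
        w=np.array([at(s,*p,z)[:2] for p in c[:,0]],np.float32); print(n,round(m['p'],2),m['bbox'],cv2.minAreaRect(w*1000))
w=snap('wrist'); print(w['fov_y'],np.array(w['cam_to_world']))
st=robot.state();A=R.from_euler('xyz',st['orientation'],degrees=True).as_matrix()
T=np.array(w['cam_to_world']);print(A.T@T[:3,:3],A.T@(T[:3,3]-st['position']))
go(.55,-.16,.32,90)
E
```

```text
tray 0.87 [409.5, 246.2, 97.8, 40.1] ((477.401123046875, -248.4639129638672), (70.64575958251953, 263.5516357421875), 9.45126724243164)
lid 0.74 [234.5, 250.6, 102.8, 43.6] ((468.96722412109375, 227.84217834472656), (69.51319122314453, 266.1679382324219), 9.873710632324219)
display1 0.71 [247.6, 197.4, 20.5, 13.5] ((612.6660766601562, 193.78402709960938), (43.828277587890625, 44.46360397338867), 13.184762954711914)
display2 0.71 [247.6, 197.4, 20.5, 13.5] ((612.6660766601562, 193.78402709960938), (43.828277587890625, 44.46360397338867), 13.184762954711914)
display3 0.71 [247.6, 197.4, 20.5, 13.5] ((612.6660766601562, 193.78402709960938), (43.828277587890625, 44.46360397338867), 13.184762954711914)
cardbox 0.69 [208.8, 206.9, 21.8, 19.5] ((596.3560180664062, 301.9851989746094), (44.08588409423828, 44.2574577331543), 64.08644104003906)
tin 0.71 [315.9, 194.9, 18.6, 19.1] ((621.9238891601562, 6.173618316650391), (41.55666732788086, 43.67817306518555), 70.267333984375)
jar 0.53 [278.5, 201.3, 13.7, 12.0] ((599.5587158203125, 110.38269805908203), (35.412567138671875, 32.84328842163086), 88.85896301269531)
66.18285141551182 [[ 0.394  -0.8816 -0.2598  0.2997]
 [-0.9191 -0.3779 -0.1115 -0.4969]
 [ 0.0001  0.2827 -0.9592  0.3855]
 [ 0.      0.      0.      1.    ]]
[[ 0.0002 -0.9592 -0.2827]
 [ 1.      0.0002  0.0001]
 [-0.0001 -0.2827  0.9592]] [ 0.0799 -0.0003 -0.1709]
GO (0.55, -0.16, 0.32, 90) shift [ 0.4426 -0.2113 -0.1054] turn [ 0.     0.    -1.166] deg 67.0
```

```bash
python3 - <<'E'
from h import *
go(.52,-.03,.22,0)
E
```

```text
GO (0.52, -0.03, 0.22, 0) shift [ 0.4662 -0.3426 -0.0054] turn [ 0.    -0.     0.405] deg 23.0
```

Emit:
move_arm([
  {"x": 0.466,"y": -0.342,"z": -0.005,"rz": 0.405},
  {"x": 0.466,"y": -0.342,"z": -0.005,"rz": 0.405},
  {"x": 0.466,"y": -0.342,"z": -0.005,"rz": 0.405},
  {"x": 0.466,"y": -0.342,"z": -0.005,"rz": 0.405},
  {"x": 0.466,"y": -0.342,"z": -0.005,"rz": 0.405},
  {"x": 0.466,"y": -0.342,"z": -0.005,"rz": 0.405},
  {"x": 0.466,"y": -0.342,"z": -0.005,"rz": 0.405},
  {"x": 0.466,"y": -0.342,"z": -0.005,"rz": 0.405},
  {"x": 0.466,"y": -0.342,"z": -0.005,"rz": 0.405},
  {"x": 0.466,"y": -0.342,"z": -0.005,"rz": 0.405},
  {"x": 0.466,"y": -0.342,"z": -0.005,"rz": 0.405},
  {"x": 0.466,"y": -0.342,"z": -0.005,"rz": 0.405},
  {"x": 0.466,"y": -0.342,"z": -0.005,"rz": 0.405},
  {"x": 0.466,"y": -0.342,"z": -0.005,"rz": 0.405},
  {"x": 0.466,"y": -0.342,"z": -0.005,"rz": 0.405},
])

```text
$.series[0]: bad value
```

```bash
python3 - <<'E'
from h import *
np.set_printoptions(precision=4,suppress=True)
s=snap('wrist','w1.png')
for n,z in [('tray',.014),('lid',.052),('display1',.05),('display2',.05),('display3',.05),('cardbox',.04),('tin',.044),('jar',.046)]:
    for m in robot.masks_of(n,'wrist')[:3]:
        c,_=cv2.findContours(m['region'].astype(np.uint8),0,1); c=max(c,key=cv2.contourArea)
        w=np.array([at(s,*p,z)[:2] for p in c[:,0]],np.float32); r=cv2.minAreaRect(w*1000); print(n,round(m['p'],2),np.round(m['bbox']),*[np.round(q,1) for q in r])
for n in 'cover1_top cover2_top cover3_top tray lid cardbox tin jar'.split():
    print(n,[(round(a['p'],2),np.round(a['at']),at(s,a['at'][1],a['at'][0],.053 if 'top' in n else 0)[:2]) for a in robot.tip_of(n,'wrist')[:3]])
E
```

```text
cover1_top []
cover2_top []
cover3_top []
tray []
lid []
cardbox []
tin []
jar []
```

View pics/w1.png

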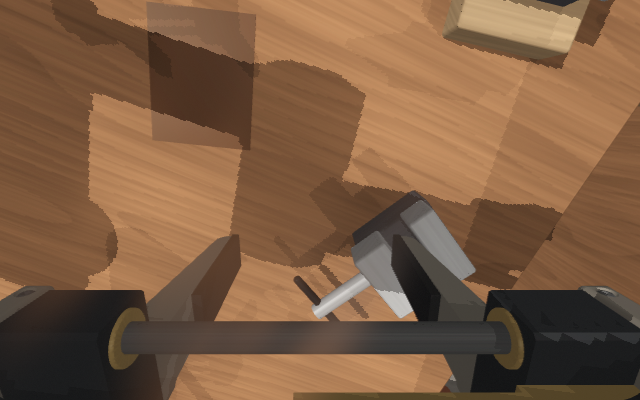

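The move was refused, so this shows the start view only: no order items, with the fingers at columns 200 and 430. I'll try again with full rows.

Emit:
move_arm([
  {"x": 0.466,"y": -0.342,"z": -0.005,"rx": 0,"ry": 0,"rz": 0.405,"fingers": 1},
  {"x": 0.466,"y": -0.342,"z": -0.005,"rx": 0,"ry": 0,"rz": 0.405,"fingers": 1},
  {"x": 0.466,"y": -0.342,"z": -0.005,"rx": 0,"ry": 0,"rz": 0.405,"fingers": 1},
  {"x": 0.466,"y": -0.342,"z": -0.005,"rx": 0,"ry": 0,"rz": 0.405,"fingers": 1},
  {"x": 0.466,"y": -0.342,"z": -0.005,"rx": 0,"ry": 0,"rz": 0.405,"fingers": 1},
  {"x": 0.466,"y": -0.342,"z": -0.005,"rx": 0,"ry": 0,"rz": 0.405,"fingers": 1},
  {"x": 0.466,"y": -0.342,"z": -0.005,"rx": 0,"ry": 0,"rz": 0.405,"fingers": 1},
  {"x": 0.466,"y": -0.342,"z": -0.005,"rx": 0,"ry": 0,"rz": 0.405,"fingers": 1},
  {"x": 0.466,"y": -0.342,"z": -0.005,"rx": 0,"ry": 0,"rz": 0.405,"fingers": 1},
  {"x": 0.466,"y": -0.342,"z": -0.005,"rx": 0,"ry": 0,"rz": 0.405,"fingers": 1},
  {"x": 0.466,"y": -0.342,"z": -0.005,"rx": 0,"ry": 0,"rz": 0.405,"fingers": 1},
  {"x": 0.466,"y": -0.342,"z": -0.005,"rx": 0,"ry": 0,"rz": 0.405,"fingers": 1},
  {"x": 0.466,"y": -0.342,"z": -0.005,"rx": 0,"ry": 0,"rz": 0.405,"fingers": 1},
])

```text
time_s: 4.88
position: [0.5196, -0.0321, 0.2196]
orientation: [180.0, 0.0, -0.1]
ft_force: [-0.9, -0.2, -0.7]
width: 0.0916
gripper_force: 0.0
```

```bash
cat > look.py <<'E'
from h import *
import sys
np.set_printoptions(precision=4,suppress=True)
def look(f,names=None,names2='cover1_top cover2_top cover3_top tray lid cardbox tin jar'):
    s=snap('wrist',f)
    for n,z in [('tray',.014),('lid',.052),('display1',.05),('cardbox',.04),('tin',.044),('jar',.046)]:
        if names and n not in names: continue
        for m in robot.masks_of(n,'wrist')[:3]:
            c,_=cv2.findContours(m['region'].astype(np.uint8),0,1); c=max(c,key=cv2.contourArea)
            w=np.array([at(s,*p,z)[:2] for p in c[:,0]],np.float32); r=cv2.minAreaRect(w*1000); print(n,round(m['p'],2),np.round(m['bbox']),*[np.round(q,1) for q in r])
    for n in names2.split():
        print(n,[(round(a['p'],2),np.round(a['at']),at(s,a['at'][1],a['at'][0],.053 if 'top' in n else 0)[:2]) for a in robot.tip_of(n,'wrist')[:3]])
    return s
E
python3 -c "
from look import *
look('w2.png')"
```

```text
tray 0.87 [485. 206. 213.  82.] [ 479.3 -246.7] [ 71.8 267.1] 9.9
lid 0.82 [110. 224. 220.  96.] [472.1 223.5] [ 75.2 282.3] 9.6
lid 0.19 [278.  90.  51.  50.] [621.7   6.2] [43.8 40.4] 65.2
display1 0.96 [393.  93.  54.  47.] [ 617.8 -112.7] [48.5 43. ] 77.7
display1 0.8 [107.  98.  68.  48.] [614.8 186.2] [48.1 65.9] 13.2
display1 0.56 [277.  91.  51.  51.] [621.   6.] [44.1 40.7] 67.2
cardbox 0.79 [ 26. 116.  52.  50.] [595.1 287.7] [52.4 53.4] 73.7
tin 0.74 [467.  91.  53.  43.] [ 618.7 -191.4] [55.7 41.2] 89.9
jar 0.93 [188. 111.  43.  37.] [600.5 106.2] [50.1 37.1] 89.9
jar 0.72 [136.   1.  17.   2.] [703.9 145.5] [17.6  2.6] 89.9
jar 0.52 [278.  89.  49.  49.] [622.    7.5] [43.2 41.2] 68.0
cover1_top [(0.57, array([ 91., 278.]), array([0.6205, 0.0067]))]
cover2_top [(0.61, array([99., 94.]), array([0.6134, 0.1985]))]
cover3_top [(0.83, array([ 95., 396.]), array([ 0.6166, -0.1155]))]
tray [(0.88, array([205., 477.]), array([ 0.4804, -0.2462]))]
lid [(0.74, array([216., 119.]), array([0.4668, 0.2318]))]
cardbox [(0.76, array([113.,  35.]), array([0.599 , 0.3108]))]
tin [(0.71, array([ 94., 386.]), array([ 0.6196, -0.1169]))]
jar [(0.89, array([112., 200.]), array([0.6003, 0.1087]))]
```

View pics/w2.png

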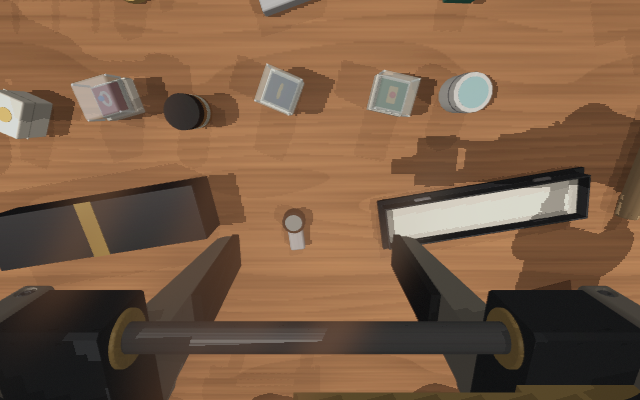

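Emit:
move_arm([
  {"x": 0.097,"y": 0.083,"z": 0.14,"rx": 0,"ry": 0,"rz": -1.571,"fingers": 0},
  {"x": 0.097,"y": 0.083,"z": 0.14,"rx": 0,"ry": 0,"rz": -1.571,"fingers": 0},
  {"x": 0.097,"y": 0.083,"z": 0.14,"rx": 0,"ry": 0,"rz": -1.571,"fingers": 0},
  {"x": 0.097,"y": 0.083,"z": 0.14,"rx": 0,"ry": 0,"rz": -1.571,"fingers": 0},
  {"x": 0.097,"y": 0.083,"z": 0.14,"rx": 0,"ry": 0,"rz": -1.571,"fingers": 0},
  {"x": 0.097,"y": 0.083,"z": 0.14,"rx": 0,"ry": 0,"rz": -1.571,"fingers": 0},
  {"x": 0.097,"y": 0.083,"z": 0.14,"rx": 0,"ry": 0,"rz": -1.571,"fingers": 0},
  {"x": 0.097,"y": 0.083,"z": 0.14,"rx": 0,"ry": 0,"rz": -1.571,"fingers": 0},
  {"x": 0.097,"y": 0.083,"z": 0.14,"rx": 0,"ry": 0,"rz": -1.571,"fingers": 0},
  {"x": 0.097,"y": 0.083,"z": 0.155,"rx": 0,"ry": 0,"rz": -1.571,"fingers": 0},
  {"x": 0.097,"y": 0.083,"z": 0.162,"rx": 0,"ry": 0,"rz": -1.571,"fingers": 0},
  {"x": 0.097,"y": 0.083,"z": 0.165,"rx": 0,"ry": 0,"rz": -1.571,"fingers": 0},
  {"x": 0.097,"y": 0.083,"z": 0.168,"rx": 0,"ry": 0,"rz": -1.571,"fingers": 0},
  {"x": 0.097,"y": 0.083,"z": 0.171,"rx": 0,"ry": 0,"rz": -1.571,"fingers": 0},
  {"x": 0.097,"y": 0.083,"z": 0.173,"rx": 0,"ry": 0,"rz": -1.571,"fingers": 0},
  {"x": 0.097,"y": 0.083,"z": 0.174,"rx": 0,"ry": 0,"rz": -1.571,"fingers": 0},
  {"x": 0.097,"y": 0.083,"z": 0.175,"rx": 0,"ry": 0,"rz": -1.571,"fingers": 0},
])

```text
time_s: 7.75
position: [0.6168, -0.1135, 0.0465]
orientation: [-179.9, -0.0, 90.0]
ft_force: [-9.9, 3.8, 18.8]
width: 0.0003
gripper_force: 9.6
```

Emit:
move_arm([
  {"x": 0,"y": 0,"z": -0.03,"rx": 0,"ry": 0,"rz": 0,"fingers": 0},
  {"x": 0.06,"y": 0.002,"z": -0.03,"rx": 0,"ry": 0,"rz": 0,"fingers": 0},
  {"x": 0.119,"y": 0.004,"z": -0.025,"rx": 0,"ry": 0,"rz": 0,"fingers": 0},
  {"x": 0.119,"y": 0.004,"z": -0.018,"rx": 0,"ry": 0,"rz": 0,"fingers": 0},
  {"x": 0.119,"y": 0.004,"z": -0.011,"rx": 0,"ry": 0,"rz": 0,"fingers": 0},
  {"x": 0.119,"y": 0.004,"z": -0.007,"rx": 0,"ry": 0,"rz": 0,"fingers": 0},
  {"x": 0.119,"y": 0.004,"z": -0.004,"rx": 0,"ry": 0,"rz": 0,"fingers": 0},
  {"x": 0.119,"y": 0.004,"z": -0.002,"rx": 0,"ry": 0,"rz": 0,"fingers": 0},
  {"x": 0.119,"y": 0.004,"z": 0,"rx": 0,"ry": 0,"rz": 0,"fingers": 0},
  {"x": 0.119,"y": 0.004,"z": 0,"rx": 0,"ry": 0,"rz": 0,"fingers": 0},
])

```text
time_s: 9.0
position: [0.6214, 0.0046, 0.0463]
orientation: [180.0, 0.1, 90.0]
ft_force: [-5.6, 0.6, 11.2]
width: 0.001
gripper_force: 6.0
```

Emit:
move_arm([
  {"x": 0,"y": 0,"z": -0.035,"rx": 0,"ry": 0,"rz": 0,"fingers": 0},
  {"x": 0.06,"y": -0.004,"z": -0.035,"rx": 0,"ry": 0,"rz": 0,"fingers": 0},
  {"x": 0.12,"y": -0.007,"z": -0.035,"rx": 0,"ry": 0,"rz": 0,"fingers": 0},
  {"x": 0.18,"y": -0.007,"z": -0.03,"rx": 0,"ry": 0,"rz": 0,"fingers": 0},
  {"x": 0.19,"y": -0.007,"z": -0.018,"rx": 0,"ry": 0,"rz": 0,"fingers": 0},
  {"x": 0.19,"y": -0.007,"z": -0.011,"rx": 0,"ry": 0,"rz": 0,"fingers": 0},
  {"x": 0.19,"y": -0.007,"z": -0.007,"rx": 0,"ry": 0,"rz": 0,"fingers": 0},
  {"x": 0.19,"y": -0.007,"z": -0.004,"rx": 0,"ry": 0,"rz": 0,"fingers": 0},
  {"x": 0.19,"y": -0.007,"z": -0.002,"rx": 0,"ry": 0,"rz": 0,"fingers": 0},
  {"x": 0.19,"y": -0.007,"z": 0,"rx": 0,"ry": 0,"rz": 0,"fingers": 0},
  {"x": 0.19,"y": -0.007,"z": 0,"rx": 0,"ry": 0,"rz": 0,"fingers": 0},
])

```text
time_s: 10.38
position: [0.6145, 0.1941, 0.0466]
orientation: [180.0, 0.1, 90.0]
ft_force: [-7.2, -4.0, 12.8]
width: 0.0006
gripper_force: 6.3
```

Emit:
move_arm([
  {"x": 0,"y": 0,"z": -0.04,"rx": 0,"ry": 0,"rz": 0,"fingers": 0},
  {"x": 0.006,"y": -0.115,"z": -0.125,"rx": 0,"ry": 0,"rz": 1.571,"fingers": 1},
  {"x": 0.006,"y": -0.115,"z": -0.125,"rx": 0,"ry": 0,"rz": 1.571,"fingers": 1},
  {"x": 0.006,"y": -0.115,"z": -0.125,"rx": 0,"ry": 0,"rz": 1.571,"fingers": 1},
  {"x": 0.006,"y": -0.115,"z": -0.125,"rx": 0,"ry": 0,"rz": 1.571,"fingers": 1},
  {"x": 0.006,"y": -0.115,"z": -0.125,"rx": 0,"ry": 0,"rz": 1.571,"fingers": 1},
  {"x": 0.006,"y": -0.115,"z": -0.125,"rx": 0,"ry": 0,"rz": 1.571,"fingers": 1},
  {"x": 0.006,"y": -0.115,"z": -0.125,"rx": 0,"ry": 0,"rz": 1.571,"fingers": 1},
  {"x": 0.006,"y": -0.115,"z": -0.125,"rx": 0,"ry": 0,"rz": 1.571,"fingers": 1},
  {"x": 0.006,"y": -0.115,"z": -0.125,"rx": 0,"ry": 0,"rz": 1.571,"fingers": 1},
  {"x": 0.006,"y": -0.115,"z": -0.125,"rx": 0,"ry": 0,"rz": 1.571,"fingers": 1},
  {"x": 0.006,"y": -0.115,"z": -0.125,"rx": 0,"ry": 0,"rz": 1.571,"fingers": 1},
  {"x": 0.006,"y": -0.115,"z": -0.125,"rx": 0,"ry": 0,"rz": 1.571,"fingers": 1},
])

```text
time_s: 12.0
position: [0.4992, 0.2013, 0.1696]
orientation: [-180.0, -0.0, 0.0]
ft_force: [0.6, 0.4, 0.1]
width: 0.0919
gripper_force: 0.0
```

```bash
python3 -c "
from look import *
look('w3.png',names=['lid','display1','jar','cardbox'],names2='cover1_top cover2_top lid cardbox jar')
print(robot.state()['position'])"
```

```text
lid 0.69 [526.  60.  75.  62.] [619.4  18.4] [51.1 46.3] 67.7
lid 0.68 [287. 223. 266. 108.] [472.4 232.7] [ 79.  261.2] 9.1
display1 0.93 [620.  71.  39.  55.] [610.5 -65.9] [46.3 32.4] 16.6
display1 0.89 [318.  72.  49.  59.] [612.9 199. ] [41.3 39.3] 14.1
display1 0.57 [523.  64.  84.  65.] [619.2  21. ] [57.6 51.1] 66.9
cardbox 0.62 [204.  90.  60.  60.] [596.4 304.8] [44.5 44.3] 64.8
jar 0.73 [412.  87.  49.  47.] [600.3 116. ] [37.2 47.7] 0.0
jar 0.63 [628.  68.  24.  49.] [613.7 -75.5] [41.7 19.9] 16.6
jar 0.41 [495. 229.  31.  47.] [464.7  17.8] [54.  31.1] 10.2
cover1_top [(0.77, array([ 64., 534.]), array([0.6187, 0.013 ]))]
cover2_top []
lid [(0.78, array([211., 290.]), array([0.4688, 0.2307])), (0.33, array([217., 489.]), array([ 0.4614, -0.0019]))]
cardbox [(0.61, array([ 93., 210.]), array([0.598 , 0.3118])), (0.61, array([113.,  68.]), array([0.5779, 0.4647]))]
jar [(0.91, array([ 91., 404.]), array([0.6   , 0.1091]))]
[0.4991 0.2014 0.1696]
```

View pics/w3.png

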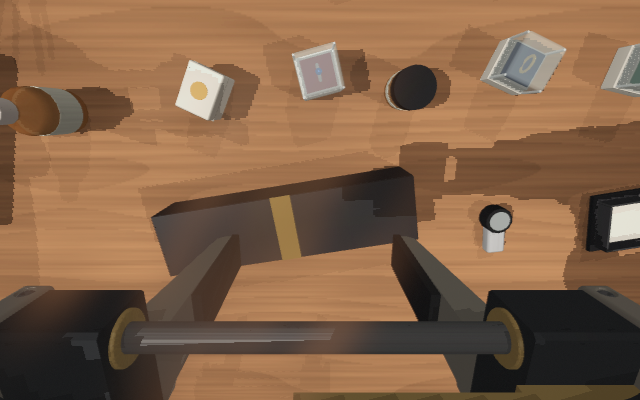

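```bash
python3 - <<'E'
from h import *
s=None
im=cv2.imread('pics/w3.png')
import pickle
s=robot.snapshot('wrist')
hsv=cv2.cvtColor(im,cv2.COLOR_BGR2HSV)
g=cv2.cvtColor(im,cv2.COLOR_BGR2GRAY)
g2=im[:,:,0].copy()
m=np.zeros_like(g); m[50:130,165:245]=((im[50:130,165:245,0]>150)).astype(np.uint8)
m=cv2.morphologyEx(m,cv2.MORPH_OPEN,np.ones((3,3)))
c,_=cv2.findContours(m,0,1); c=max(c,key=cv2.contourArea); h=cv2.convexHull(c)
w=np.array([at(s,*p,.04)[:2] for p in h[:,0]],np.float32); print('card',cv2.contourArea(h),cv2.minAreaRect(w*1000))
print('blue vals',im[70:120:8,180:240:6,0])
print('seal',at(s,199.5,91,.04)); print('d2 ctr',at(s,318,72,.046))
# d2 corner fit
for nm,box in (('d2',(35,285,105,352)),):
    print(nm)
a,b=cv2.resize(im[40:130,160:250],None,fx=5,fy=5),cv2.resize(im[20:110,470:580],None,fx=4,fy=5)
cv2.imwrite('pics/c3.png',np.hstack([a,cv2.resize(im[30:110,280:350],(350,450))]))
E
```

```text
card 1757.0 ((598.0414428710938, 309.16650390625), (33.20901870727539, 43.13502883911133), 65.0250244140625)
blue vals [[ 81 195 221 205 220 200  57  57  57  57]
 [ 83 208 207 208 207 206 205 190 113  60]
 [108 210 112 111 110 207 204  90 114  60]
 [211 211 113 112 111 207 179  90 115  62]
 [213 212 210 209 207 205  92 114  58  65]
 [ 84 168 210 209 207 189  91 114  62  67]
 [ 76  76  71  71 189  94  92  80  56  84]]
seal [0.59748932 0.30858278 0.04      ]
d2 ctr [0.61303258 0.19940075 0.046     ]
d2
```

View pics/c3.png

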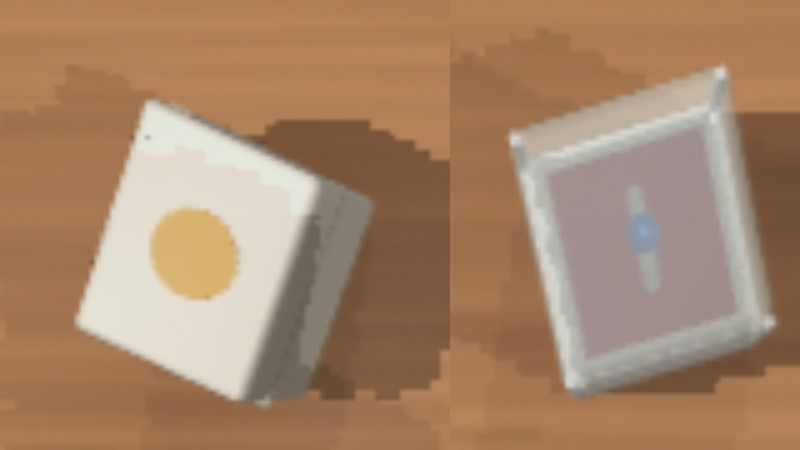

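The crop shows the cardbox top (33 x 43 mm; long side about -25° from x) and display2 turned about 14°. Next I'll look at the tray and the right-hand items.

Emit:
move_arm([
  {"x": -0.05,"y": 0.43,"z": 0,"rx": 0,"ry": 0,"rz": 0,"fingers": 1},
  {"x": -0.05,"y": 0.43,"z": 0,"rx": 0,"ry": 0,"rz": 0,"fingers": 1},
  {"x": -0.05,"y": 0.43,"z": 0,"rx": 0,"ry": 0,"rz": 0,"fingers": 1},
  {"x": -0.05,"y": 0.43,"z": 0,"rx": 0,"ry": 0,"rz": 0,"fingers": 1},
  {"x": -0.05,"y": 0.43,"z": 0,"rx": 0,"ry": 0,"rz": 0,"fingers": 1},
  {"x": -0.05,"y": 0.43,"z": 0,"rx": 0,"ry": 0,"rz": 0,"fingers": 1},
  {"x": -0.05,"y": 0.43,"z": 0,"rx": 0,"ry": 0,"rz": 0,"fingers": 1},
  {"x": -0.05,"y": 0.43,"z": 0,"rx": 0,"ry": 0,"rz": 0,"fingers": 1},
  {"x": -0.05,"y": 0.43,"z": 0,"rx": 0,"ry": 0,"rz": 0,"fingers": 1},
  {"x": -0.05,"y": 0.43,"z": 0,"rx": 0,"ry": 0,"rz": 0,"fingers": 1},
])

```text
time_s: 13.8
position: [0.4492, -0.2271, 0.1695]
orientation: [-180.0, 0.0, 0.1]
ft_force: [0.5, 0.7, 0.1]
width: 0.0921
gripper_force: 0.0
```

```bash
python3 - <<'E'
from look import *
s=look('w4.png',names=['tray','display1','tin'],names2='cover1_top cover3_top tray tin')
im=cv2.cvtColor(s['image'],cv2.COLOR_RGB2HSV)
m=((im[:,:,1]<60)&(im[:,:,2]>110)).astype(np.uint8)
r=robot.masks_of('tray','wrist')[0]['region'].astype(np.uint8)
m&=r
c,_=cv2.findContours(m,0,1)
for q in c:
    if cv2.contourArea(q)>1500:
        w=np.array([at(s,*p,.006)[:2] for p in q[:,0]],np.float32)
        print('liner',cv2.minAreaRect(w*1000))
E
```

```text
tray 0.65 [337. 159. 246.  98.] [ 477.5 -246.8] [ 69.5 260.1] 9.9
display1 0.73 [55. 19. 89. 37.] [602.4 -10.5] [29.8 74.3] 0.1
display1 0.67 [192.  22.  69.  44.] [ 605.  -123.3] [53.4 33. ] 82.0
tin 0.95 [283.  18.  49.  36.] [ 605.1 -199.5] [28.8 41.4] 0.1
cover1_top []
cover3_top []
tray [(0.97, array([163., 335.]), array([ 0.4746, -0.2485]))]
tin []
liner ((475.371826171875, -247.3345489501953), (51.336246490478516, 248.5404052734375), 9.842569351196289)
```

View pics/w4.png

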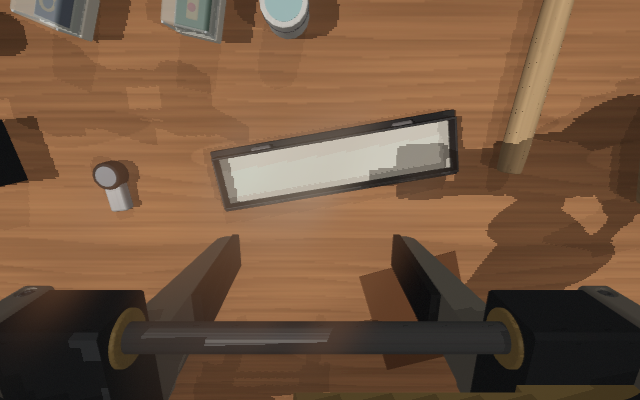

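Emit:
move_arm([
  {"x": 0.17,"y": -0.032,"z": 0.07,"rx": 0,"ry": 0,"rz": -0.96,"fingers": 0.75},
  {"x": 0.17,"y": -0.032,"z": 0.07,"rx": 0,"ry": 0,"rz": -0.96,"fingers": 0.75},
  {"x": 0.17,"y": -0.032,"z": 0.07,"rx": 0,"ry": 0,"rz": -0.96,"fingers": 0.75},
  {"x": 0.17,"y": -0.032,"z": 0.07,"rx": 0,"ry": 0,"rz": -0.96,"fingers": 0.75},
  {"x": 0.17,"y": -0.032,"z": 0.07,"rx": 0,"ry": 0,"rz": -0.96,"fingers": 0.75},
  {"x": 0.17,"y": -0.032,"z": 0.07,"rx": 0,"ry": 0,"rz": -0.96,"fingers": 0.75},
  {"x": 0.17,"y": -0.032,"z": 0.11,"rx": 0,"ry": 0,"rz": -0.96,"fingers": 0.75},
  {"x": 0.17,"y": -0.032,"z": 0.149,"rx": 0,"ry": 0,"rz": -0.96,"fingers": 0.75},
  {"x": 0.17,"y": -0.032,"z": 0.149,"rx": 0,"ry": 0,"rz": -0.96,"fingers": 0.75},
  {"x": 0.17,"y": -0.032,"z": 0.149,"rx": 0,"ry": 0,"rz": -0.96,"fingers": 0},
  {"x": 0.17,"y": -0.032,"z": 0.149,"rx": 0,"ry": 0,"rz": -0.96,"fingers": 0},
  {"x": 0.17,"y": -0.032,"z": 0.149,"rx": 0,"ry": 0,"rz": -0.96,"fingers": 0},
  {"x": 0.17,"y": -0.032,"z": 0.149,"rx": 0,"ry": 0,"rz": -0.96,"fingers": 0},
  {"x": 0.17,"y": -0.032,"z": 0.149,"rx": 0,"ry": 0,"rz": -0.96,"fingers": 0},
], grip_force=12)

```text
time_s: 16.0
position: [0.6202, -0.1973, 0.0224]
orientation: [179.8, -0.0, 55.0]
ft_force: [-0.3, 0.5, 7.0]
width: 0.0416
gripper_force: 12.0
```

Emit:
move_arm([
  {"x": 0,"y": 0,"z": 0,"rx": 0,"ry": 0,"rz": 0,"fingers": 0.75},
  {"x": 0,"y": 0,"z": 0,"rx": 0,"ry": 0,"rz": 0,"fingers": 0.75},
  {"x": 0,"y": 0,"z": 0,"rx": 0,"ry": 0,"rz": -1.571,"fingers": 0.75},
  {"x": 0,"y": 0,"z": 0,"rx": 0,"ry": 0,"rz": -1.571,"fingers": 0.75},
  {"x": 0,"y": 0,"z": 0,"rx": 0,"ry": 0,"rz": -1.571,"fingers": 0.75},
  {"x": 0,"y": 0,"z": 0,"rx": 0,"ry": 0,"rz": -1.571,"fingers": 0.75},
  {"x": 0,"y": 0,"z": 0,"rx": 0,"ry": 0,"rz": -1.571,"fingers": 0.75},
  {"x": 0,"y": 0,"z": 0,"rx": 0,"ry": 0,"rz": -1.571,"fingers": 0.75},
  {"x": 0,"y": 0,"z": 0,"rx": 0,"ry": 0,"rz": -1.571,"fingers": 0.75},
  {"x": 0,"y": 0,"z": 0,"rx": 0,"ry": 0,"rz": -1.571,"fingers": 0.75},
  {"x": 0,"y": 0,"z": 0,"rx": 0,"ry": 0,"rz": -1.571,"fingers": 0.75},
  {"x": 0,"y": 0,"z": 0,"rx": 0,"ry": 0,"rz": -1.571,"fingers": 0},
  {"x": 0,"y": 0,"z": 0,"rx": 0,"ry": 0,"rz": -1.571,"fingers": 0},
  {"x": 0,"y": 0,"z": 0,"rx": 0,"ry": 0,"rz": -1.571,"fingers": 0},
  {"x": 0,"y": 0,"z": 0,"rx": 0,"ry": 0,"rz": -1.571,"fingers": 0},
  {"x": 0,"y": 0,"z": -0.03,"rx": 0,"ry": 0,"rz": -1.571,"fingers": 0},
  {"x": 0,"y": 0,"z": -0.08,"rx": 0,"ry": 0,"rz": -1.571,"fingers": 0},
  {"x": 0,"y": 0,"z": -0.08,"rx": 0,"ry": 0,"rz": -1.571,"fingers": 0},
], grip_force=15)

```text
time_s: 18.25
position: [0.6222, -0.1983, 0.106]
orientation: [179.9, 0.6, 145.0]
ft_force: [0.1, -0.1, -0.3]
width: 0.0413
gripper_force: 15.0
```

```bash
cat >> h.py <<'E'
C=np.array([.4758,-.2475]); TY=99.85
def slot(u,z,v=0):
    a=np.radians(TY-90); p=C+u*np.array([-np.sin(a),np.cos(a)])+v*np.array([np.cos(a),np.sin(a)])
    go(round(p[0],4),round(p[1],4),z,TY)
E
python3 -c "
from h import *
slot(-.101,.08);slot(-.101,.0285)"
```

```text
GO (np.float64(0.4931), np.float64(-0.347), 0.08, 99.85) shift [ 0.0207 -0.1959  0.0255] turn [0.005 0.009 0.788] deg 45.0
GO (np.float64(0.4931), np.float64(-0.347), 0.0285, 99.85) shift [ 0.0212 -0.1959  0.077 ] turn [0.005 0.009 0.788] deg 45.0
```

Emit:
move_arm([
  {"x": 0.021,"y": -0.196,"z": 0.015,"rx": 0,"ry": 0,"rz": 0.788,"fingers": 0},
  {"x": 0.021,"y": -0.196,"z": 0.015,"rx": 0,"ry": 0,"rz": 0.788,"fingers": 0},
  {"x": 0.021,"y": -0.196,"z": 0.015,"rx": 0,"ry": 0,"rz": 0.788,"fingers": 0},
  {"x": 0.021,"y": -0.196,"z": 0.015,"rx": 0,"ry": 0,"rz": 0.788,"fingers": 0},
  {"x": 0.021,"y": -0.196,"z": 0.015,"rx": 0,"ry": 0,"rz": 0.788,"fingers": 0},
  {"x": 0.021,"y": -0.196,"z": 0.015,"rx": 0,"ry": 0,"rz": 0.788,"fingers": 0},
  {"x": 0.021,"y": -0.196,"z": 0.015,"rx": 0,"ry": 0,"rz": 0.788,"fingers": 0},
  {"x": 0.021,"y": -0.196,"z": 0.015,"rx": 0,"ry": 0,"rz": 0.788,"fingers": 0},
])

```text
time_s: 19.25
position: [0.4895, -0.3448, 0.0853]
orientation: [-180.0, -0.0, 99.9]
ft_force: [-0.1, 0.1, -1.3]
width: 0.0419
gripper_force: 15.0
```

```bash
python3 -c "
from h import *
print(robot.state()['position'],robot.state()['orientation']);slot(-.101,.0295)"
```

```text
[ 0.4894613  -0.34480926  0.08534233] [-1.79986813e+02 -1.89636164e-02  9.99078642e+01]
GO (np.float64(0.4931), np.float64(-0.347), 0.0295, 99.85) shift [-0.0028  0.0032  0.0558] turn [-0.    -0.     0.001] deg 0.0
```

Emit:
move_arm([
  {"x": -0.003,"y": 0.003,"z": 0.03,"rx": 0,"ry": 0,"rz": 0,"fingers": 0},
  {"x": -0.003,"y": 0.003,"z": 0.045,"rx": 0,"ry": 0,"rz": 0,"fingers": 0},
  {"x": -0.003,"y": 0.003,"z": 0.052,"rx": 0,"ry": 0,"rz": 0,"fingers": 0},
  {"x": -0.003,"y": 0.003,"z": 0.056,"rx": 0,"ry": 0,"rz": 0,"fingers": 0},
  {"x": -0.003,"y": 0.003,"z": 0.056,"rx": 0,"ry": 0,"rz": 0,"fingers": 0},
  {"x": -0.003,"y": 0.003,"z": 0.056,"rx": 0,"ry": 0,"rz": 0,"fingers": 0},
])

```text
time_s: 20.0
position: [0.493, -0.3477, 0.0301]
orientation: [180.0, 0.0, 99.9]
ft_force: [0.2, 0.8, -1.2]
width: 0.0417
gripper_force: 15.0
```

Emit:
move_arm([
  {"x": 0,"y": 0,"z": 0.002,"rx": 0,"ry": 0,"rz": 0,"fingers": 0},
  {"x": 0,"y": 0,"z": 0.002,"rx": 0,"ry": 0,"rz": 0,"fingers": 0},
  {"x": 0,"y": 0,"z": 0.001,"rx": 0,"ry": 0,"rz": 0,"fingers": 0.8},
  {"x": 0,"y": 0,"z": 0.0,"rx": 0,"ry": 0,"rz": 0,"fingers": 0.8},
  {"x": 0,"y": 0,"z": -0.03,"rx": 0,"ry": 0,"rz": 0,"fingers": 0.8},
  {"x": 0,"y": 0,"z": -0.07,"rx": 0,"ry": 0,"rz": 0,"fingers": 1},
  {"x": 0.126,"y": 0.032,"z": -0.14,"rx": 0,"ry": 0,"rz": 1.742,"fingers": 1},
  {"x": 0.126,"y": 0.032,"z": -0.14,"rx": 0,"ry": 0,"rz": 1.742,"fingers": 1},
  {"x": 0.126,"y": 0.032,"z": -0.14,"rx": 0,"ry": 0,"rz": 1.742,"fingers": 1},
  {"x": 0.126,"y": 0.032,"z": -0.14,"rx": 0,"ry": 0,"rz": 1.742,"fingers": 1},
  {"x": 0.126,"y": 0.032,"z": -0.14,"rx": 0,"ry": 0,"rz": 1.742,"fingers": 1},
  {"x": 0.126,"y": 0.032,"z": -0.14,"rx": 0,"ry": 0,"rz": 1.742,"fingers": 1},
  {"x": 0.126,"y": 0.032,"z": -0.14,"rx": 0,"ry": 0,"rz": 1.742,"fingers": 1},
  {"x": 0.126,"y": 0.032,"z": -0.14,"rx": 0,"ry": 0,"rz": 1.742,"fingers": 1},
  {"x": 0.126,"y": 0.032,"z": -0.14,"rx": 0,"ry": 0,"rz": 1.742,"fingers": 1},
  {"x": 0.126,"y": 0.032,"z": -0.14,"rx": 0,"ry": 0,"rz": 1.742,"fingers": 1},
  {"x": 0.126,"y": 0.032,"z": -0.14,"rx": 0,"ry": 0,"rz": 1.742,"fingers": 1},
  {"x": 0.126,"y": 0.032,"z": -0.14,"rx": 0,"ry": 0,"rz": 1.742,"fingers": 1},
])

```text
time_s: 22.25
position: [0.5028, -0.2181, 0.1697]
orientation: [180.0, -0.0, 0.1]
ft_force: [-0.4, -0.8, 0.1]
width: 0.0917
gripper_force: 0.0
```

```bash
python3 - <<'E'
from look import *
s=look('w5.png',names=['tray','display1','tin'],names2='cover1_top cover3_top tray tin')
print(robot.state()['position'],robot.state()['orientation'])
im=cv2.imread('pics/w5.png'); cv2.imwrite('pics/w5c.png',cv2.resize(im[0:260,120:520],None,fx=2,fy=2,interpolation=3))
E
```

```text
tray 0.94 [341. 206. 237.  92.] [ 479.5 -247.1] [ 72.4 261. ] 10.6
tray 0.51 [76. 67. 84. 61.] [622.7  17.1] [73.9 49.2] 68.9
display1 0.81 [209.  69.  61.  63.] [ 616.  -123.4] [50.9 40.2] 76.6
display1 0.79 [78. 66. 81. 66.] [618.2  -9.1] [65.1 42.8] 68.7
tin 0.58 [442. 202.  54.  51.] [ 496.4 -344.3] [58.5 42.6] 48.8
tin 0.29 [208.  71.  60.  57.] [ 617.4 -119.4] [47.2 40.8] 77.7
cover1_top [(0.85, array([65., 57.]), array([0.6209, 0.0056])), (0.27, array([ 74., 217.]), array([ 0.6142, -0.1321]))]
cover3_top [(0.75, array([ 68., 199.]), array([ 0.6192, -0.1168]))]
tray [(0.7, array([207., 342.]), array([ 0.4767, -0.2481]))]
tin [(0.77, array([193., 432.]), array([ 0.4934, -0.3521]))]
[ 0.5028 -0.218   0.1696] [-179.9996    0.002     0.0535]
```

View pics/w5c.png

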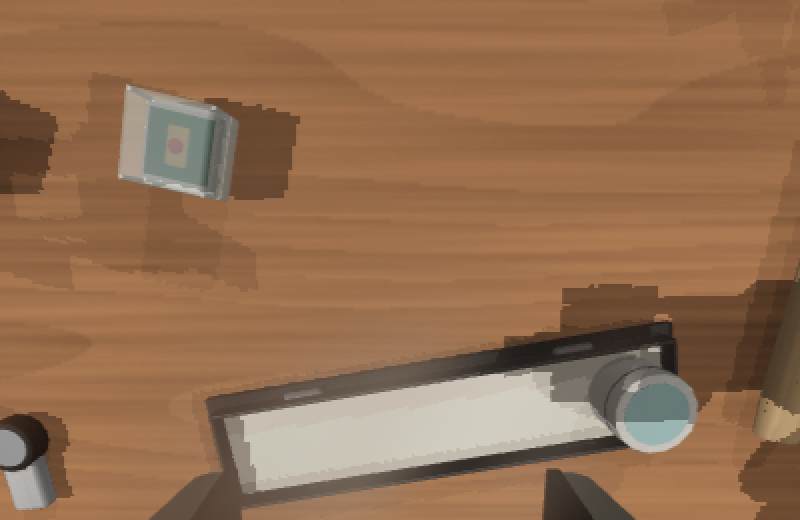

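```bash
python3 - <<'E'
from h import *
s=robot.snapshot('wrist')
print('tin top',at(s,120+655/2,412/2,.05)); print('d3 pad',at(s,120+178/2,145/2,.02),'top c',at(s,199,68,.046))
for p in [(300,392),(575,350)]: print('catch',at(s,120+p[0]/2,p[1]/2,.012))
go(.618,-.118,.0205,-13); go(.618,-.118,.0205,77)
E
```

```text
tin top [ 0.49352848 -0.34845639  0.05      ]
d3 pad [ 0.61921194 -0.11454491  0.02      ] top c [ 0.61992533 -0.11441812  0.046     ]
catch [ 0.49326113 -0.16728846  0.012     ]
catch [ 0.51708063 -0.31774163  0.012     ]
GO (0.618, -0.118, 0.0205, -13) shift [ 0.1153 -0.0999  0.1491] turn [-0.     0.     0.228] deg 13.0
GO (0.618, -0.118, 0.0205, 77) shift [ 0.1153 -0.0999  0.1491] turn [-0.    -0.    -1.343] deg 77.0
```

Emit:
move_arm([
  {"x": 0.116,"y": -0.103,"z": 0.06,"rx": 0,"ry": 0,"rz": 0.228,"fingers": 0.75},
  {"x": 0.116,"y": -0.103,"z": 0.07,"rx": 0,"ry": 0,"rz": 0.228,"fingers": 0.75},
  {"x": 0.116,"y": -0.103,"z": 0.08,"rx": 0,"ry": 0,"rz": 0.228,"fingers": 0.75},
  {"x": 0.116,"y": -0.103,"z": 0.115,"rx": 0,"ry": 0,"rz": 0.228,"fingers": 0.75},
  {"x": 0.116,"y": -0.103,"z": 0.149,"rx": 0,"ry": 0,"rz": 0.228,"fingers": 0.75},
  {"x": 0.116,"y": -0.103,"z": 0.149,"rx": 0,"ry": 0,"rz": 0.228,"fingers": 0.75},
  {"x": 0.116,"y": -0.103,"z": 0.149,"rx": 0,"ry": 0,"rz": 0.228,"fingers": 0},
  {"x": 0.116,"y": -0.103,"z": 0.149,"rx": 0,"ry": 0,"rz": 0.228,"fingers": 0},
  {"x": 0.116,"y": -0.103,"z": 0.149,"rx": 0,"ry": 0,"rz": 0.228,"fingers": 0},
  {"x": 0.116,"y": -0.103,"z": 0.149,"rx": 0,"ry": 0,"rz": 0.228,"fingers": 0},
  {"x": 0.116,"y": -0.103,"z": 0.149,"rx": 0,"ry": 0,"rz": 0.228,"fingers": 0.75},
  {"x": 0.116,"y": -0.103,"z": 0.149,"rx": 0,"ry": 0,"rz": 0.228,"fingers": 0.75},
  {"x": 0.116,"y": -0.103,"z": 0.149,"rx": 0,"ry": 0,"rz": -1.343,"fingers": 0.75},
  {"x": 0.116,"y": -0.103,"z": 0.149,"rx": 0,"ry": 0,"rz": -1.343,"fingers": 0.75},
  {"x": 0.116,"y": -0.103,"z": 0.149,"rx": 0,"ry": 0,"rz": -1.343,"fingers": 0.75},
  {"x": 0.116,"y": -0.103,"z": 0.149,"rx": 0,"ry": 0,"rz": -1.343,"fingers": 0.75},
  {"x": 0.116,"y": -0.103,"z": 0.149,"rx": 0,"ry": 0,"rz": -1.343,"fingers": 0.75},
  {"x": 0.116,"y": -0.103,"z": 0.149,"rx": 0,"ry": 0,"rz": -1.343,"fingers": 0.75},
  {"x": 0.116,"y": -0.103,"z": 0.149,"rx": 0,"ry": 0,"rz": -1.343,"fingers": 0.75},
  {"x": 0.116,"y": -0.103,"z": 0.149,"rx": 0,"ry": 0,"rz": -1.343,"fingers": 0.75},
], grip_force=12)

```text
time_s: 25.2
position: [0.6184, -0.1147, 0.0201]
orientation: [-180.0, -0.0, 73.3]
ft_force: [-0.7, -1.1, 0.5]
width: 0.0689
gripper_force: 0.0
```

```bash
python3 - <<'E'
from h import *
print(robot.state()['position'],robot.state()['orientation'])
slot(-.058,.09)
E
```

```text
[ 0.61840023 -0.11467189  0.02014603] [-1.79954473e+02 -1.12728523e-02  7.32835052e+01]
GO (np.float64(0.4857), np.float64(-0.3046), 0.09, 99.85) shift [-0.2201 -0.0725 -0.0698] turn [-0.001 -0.    -0.464] deg 27.0
```

Emit:
move_arm([
  {"x": 0,"y": 0,"z": 0,"rx": 0,"ry": 0,"rz": -0.065,"fingers": 0.75},
  {"x": 0,"y": 0,"z": 0,"rx": 0,"ry": 0,"rz": -0.065,"fingers": 0},
  {"x": 0,"y": 0,"z": 0,"rx": 0,"ry": 0,"rz": -0.065,"fingers": 0},
  {"x": 0,"y": 0,"z": 0,"rx": 0,"ry": 0,"rz": -0.065,"fingers": 0},
  {"x": 0,"y": 0,"z": 0,"rx": 0,"ry": 0,"rz": -0.065,"fingers": 0},
  {"x": 0,"y": 0,"z": -0.03,"rx": 0,"ry": 0,"rz": -0.065,"fingers": 0},
  {"x": 0,"y": 0,"z": -0.07,"rx": 0,"ry": 0,"rz": -0.065,"fingers": 0},
  {"x": -0.22,"y": -0.072,"z": -0.07,"rx": 0,"ry": 0,"rz": -0.464,"fingers": 0},
  {"x": -0.22,"y": -0.072,"z": -0.07,"rx": 0,"ry": 0,"rz": -0.464,"fingers": 0},
  {"x": -0.22,"y": -0.072,"z": -0.07,"rx": 0,"ry": 0,"rz": -0.464,"fingers": 0},
  {"x": -0.22,"y": -0.072,"z": -0.07,"rx": 0,"ry": 0,"rz": -0.464,"fingers": 0},
  {"x": -0.22,"y": -0.072,"z": -0.07,"rx": 0,"ry": 0,"rz": -0.464,"fingers": 0},
  {"x": -0.22,"y": -0.072,"z": -0.07,"rx": 0,"ry": 0,"rz": -0.464,"fingers": 0},
  {"x": -0.22,"y": -0.072,"z": -0.06,"rx": 0,"ry": 0,"rz": -0.464,"fingers": 0},
  {"x": -0.22,"y": -0.072,"z": -0.06,"rx": 0,"ry": 0,"rz": -0.464,"fingers": 0},
], grip_force=15)

```text
time_s: 27.08
position: [0.4852, -0.3023, 0.0791]
orientation: [-179.9, -0.1, 99.6]
ft_force: [-0.6, -0.6, -2.0]
width: 0.04
gripper_force: 15.0
```

```bash
python3 - <<'E'
from h import *
print(robot.state()['position'],robot.state()['orientation'])
slot(-.058,.0275)
E
```

```text
[ 0.48516069 -0.30228173  0.07909467] [-1.79910935e+02 -1.31031585e-01  9.96159253e+01]
GO (np.float64(0.4857), np.float64(-0.3046), 0.0275, 99.85) shift [-0.0025  0.0002  0.0516] turn [-0.002 -0.002 -0.004] deg 0.0
```

Emit:
move_arm([
  {"x": -0.002,"y": 0,"z": 0.03,"rx": 0,"ry": 0,"rz": 0,"fingers": 0},
  {"x": -0.002,"y": 0,"z": 0.045,"rx": 0,"ry": 0,"rz": 0,"fingers": 0},
  {"x": -0.002,"y": 0,"z": 0.052,"rx": 0,"ry": 0,"rz": 0,"fingers": 0},
  {"x": -0.002,"y": 0,"z": 0.052,"rx": 0,"ry": 0,"rz": 0,"fingers": 0},
  {"x": -0.002,"y": 0,"z": 0.052,"rx": 0,"ry": 0,"rz": 0,"fingers": 0},
  {"x": -0.002,"y": 0,"z": 0.051,"rx": 0,"ry": 0,"rz": 0,"fingers": 0.8},
  {"x": -0.002,"y": 0,"z": 0.051,"rx": 0,"ry": 0,"rz": 0,"fingers": 0.8},
  {"x": -0.002,"y": 0,"z": 0.01,"rx": 0,"ry": 0,"rz": 0,"fingers": 0.8},
  {"x": -0.002,"y": 0,"z": -0.03,"rx": 0,"ry": 0,"rz": 0,"fingers": 0.8},
  {"x": 0.283,"y": 0.186,"z": -0.071,"rx": 0,"ry": 0,"rz": -1.007,"fingers": 0.8},
  {"x": 0.283,"y": 0.186,"z": -0.071,"rx": 0,"ry": 0,"rz": -1.007,"fingers": 0.8},
  {"x": 0.283,"y": 0.186,"z": -0.071,"rx": 0,"ry": 0,"rz": -1.007,"fingers": 0.8},
  {"x": 0.283,"y": 0.186,"z": -0.071,"rx": 0,"ry": 0,"rz": -1.007,"fingers": 0.8},
  {"x": 0.283,"y": 0.186,"z": -0.071,"rx": 0,"ry": 0,"rz": -1.007,"fingers": 0.8},
  {"x": 0.283,"y": 0.186,"z": -0.071,"rx": 0,"ry": 0,"rz": -1.007,"fingers": 0.8},
  {"x": 0.283,"y": 0.186,"z": -0.071,"rx": 0,"ry": 0,"rz": -1.007,"fingers": 0.8},
  {"x": 0.283,"y": 0.186,"z": -0.071,"rx": 0,"ry": 0,"rz": -1.007,"fingers": 0.8},
  {"x": 0.283,"y": 0.186,"z": -0.071,"rx": 0,"ry": 0,"rz": -1.007,"fingers": 0.8},
])

```text
time_s: 29.32
position: [0.6215, 0.0044, 0.1514]
orientation: [-180.0, -0.0, 157.1]
ft_force: [0.3, 0.4, -0.4]
width: 0.0733
gripper_force: 0.0
```

```bash
cat > hov.py <<'E'
from look import *
def hov(n,z,f):
    s=snap('wrist',f); print(robot.state()['position'],robot.state()['orientation'][2])
    for a in robot.tip_of(n+'_top' if n[:2]=='co' else n,'wrist')[:2]: print('tip',a['p'],at(s,a['at'][1],a['at'][0],z if n[:2]=='co' else 0))
    for m in robot.masks_of('display1' if n[:2]=='co' else n,'wrist')[:3]:
        c,_=cv2.findContours(m['region'].astype(np.uint8),0,1); c=max(c,key=cv2.contourArea)
        w=np.array([at(s,*p,z)[:2] for p in c[:,0]],np.float32); r=cv2.minAreaRect(w*1000); print(n,round(m['p'],2),np.round(m['bbox']),*[np.round(q,1) for q in r])
E
python3 -c "
from hov import *
hov('cover1',.046,'w6.png')"
```

```text
[0.6216 0.0045 0.1514] 157.08559684279234
tip 0.7 [0.6203 0.007  0.046 ]
cover1 0.93 [509. 110.  76.  66.] [610.5 189.1] [50.6 55.9] 14.2
cover1 0.74 [317. 195.  40.  49.] [617.5   8.7] [39.  47.3] 68.3
cover1 0.63 [ 10. 190.  21.  38.] [ 502.7 -254.4] [17.  34.8] 50.9
```

Emit:
move_arm([
  {"x": 0.002,"y": 0,"z": 0.05,"rx": 0,"ry": 0,"rz": -0.015,"fingers": 0.75},
  {"x": 0.002,"y": 0,"z": 0.1,"rx": 0,"ry": 0,"rz": -0.015,"fingers": 0.75},
  {"x": 0.002,"y": 0,"z": 0.131,"rx": 0,"ry": 0,"rz": -0.015,"fingers": 0.75},
  {"x": 0.002,"y": 0,"z": 0.131,"rx": 0,"ry": 0,"rz": -0.015,"fingers": 0.75},
  {"x": 0.002,"y": 0,"z": 0.131,"rx": 0,"ry": 0,"rz": -0.015,"fingers": 0},
  {"x": 0.002,"y": 0,"z": 0.131,"rx": 0,"ry": 0,"rz": -0.015,"fingers": 0},
  {"x": 0.002,"y": 0,"z": 0.131,"rx": 0,"ry": 0,"rz": -0.015,"fingers": 0},
  {"x": 0.002,"y": 0,"z": 0.131,"rx": 0,"ry": 0,"rz": -0.015,"fingers": 0},
  {"x": 0.002,"y": 0,"z": 0.131,"rx": 0,"ry": 0,"rz": -0.015,"fingers": 0.75},
  {"x": 0.002,"y": 0,"z": 0.131,"rx": 0,"ry": 0,"rz": -0.015,"fingers": 0.75},
  {"x": 0.002,"y": 0,"z": 0.131,"rx": 0,"ry": 0,"rz": 1.556,"fingers": 0.75},
  {"x": 0.002,"y": 0,"z": 0.131,"rx": 0,"ry": 0,"rz": 1.556,"fingers": 0.75},
  {"x": 0.002,"y": 0,"z": 0.131,"rx": 0,"ry": 0,"rz": 1.556,"fingers": 0.75},
  {"x": 0.002,"y": 0,"z": 0.131,"rx": 0,"ry": 0,"rz": 1.556,"fingers": 0.75},
  {"x": 0.002,"y": 0,"z": 0.131,"rx": 0,"ry": 0,"rz": 1.556,"fingers": 0.75},
  {"x": 0.002,"y": 0,"z": 0.131,"rx": 0,"ry": 0,"rz": 1.556,"fingers": 0.75},
  {"x": 0.002,"y": 0,"z": 0.131,"rx": 0,"ry": 0,"rz": 1.556,"fingers": 0.75},
  {"x": 0.002,"y": 0,"z": 0.131,"rx": 0,"ry": 0,"rz": 1.556,"fingers": 0.75},
  {"x": 0.002,"y": 0,"z": 0.131,"rx": 0,"ry": 0,"rz": 1.556,"fingers": 0.75},
  {"x": 0.002,"y": 0,"z": 0.131,"rx": 0,"ry": 0,"rz": 1.556,"fingers": 0.75},
], grip_force=12)

```text
time_s: 31.98
position: [0.6198, 0.0066, 0.0202]
orientation: [-180.0, 0.0, 68.1]
ft_force: [1.0, 0.5, 0.1]
width: 0.0688
gripper_force: 0.0
```

```bash
python3 - <<'E'
from h import *
print(robot.state()['position'],robot.state()['orientation'])
slot(-.016,.09)
E
```

```text
[0.61981147 0.00656318 0.0202324 ] [-1.79960465e+02  9.39817284e-03  6.81035858e+01]
GO (np.float64(0.4785), np.float64(-0.2633), 0.09, 99.85) shift [-0.3031 -0.0305 -0.0697] turn [-0.001 -0.    -0.554] deg 32.0
```

Emit:
move_arm([
  {"x": 0,"y": 0,"z": 0,"rx": 0,"ry": 0,"rz": 0,"fingers": 0},
  {"x": 0,"y": 0,"z": 0,"rx": 0,"ry": 0,"rz": 0,"fingers": 0},
  {"x": 0,"y": 0,"z": 0,"rx": 0,"ry": 0,"rz": 0,"fingers": 0},
  {"x": 0,"y": 0,"z": 0,"rx": 0,"ry": 0,"rz": 0,"fingers": 0},
  {"x": 0,"y": 0,"z": -0.03,"rx": 0,"ry": 0,"rz": 0,"fingers": 0},
  {"x": 0,"y": 0,"z": -0.07,"rx": 0,"ry": 0,"rz": 0,"fingers": 0},
  {"x": -0.303,"y": -0.03,"z": -0.07,"rx": 0,"ry": 0,"rz": -0.554,"fingers": 0},
  {"x": -0.303,"y": -0.03,"z": -0.07,"rx": 0,"ry": 0,"rz": -0.554,"fingers": 0},
  {"x": -0.303,"y": -0.03,"z": -0.07,"rx": 0,"ry": 0,"rz": -0.554,"fingers": 0},
  {"x": -0.303,"y": -0.03,"z": -0.07,"rx": 0,"ry": 0,"rz": -0.554,"fingers": 0},
  {"x": -0.303,"y": -0.03,"z": -0.07,"rx": 0,"ry": 0,"rz": -0.554,"fingers": 0},
  {"x": -0.303,"y": -0.03,"z": -0.07,"rx": 0,"ry": 0,"rz": -0.554,"fingers": 0},
  {"x": -0.303,"y": -0.03,"z": -0.07,"rx": 0,"ry": 0,"rz": -0.554,"fingers": 0},
  {"x": -0.303,"y": -0.03,"z": -0.06,"rx": 0,"ry": 0,"rz": -0.554,"fingers": 0},
  {"x": -0.303,"y": -0.03,"z": -0.06,"rx": 0,"ry": 0,"rz": -0.554,"fingers": 0},
  {"x": -0.303,"y": -0.03,"z": -0.06,"rx": 0,"ry": 0,"rz": -0.554,"fingers": 0},
], grip_force=15)

```text
time_s: 33.98
position: [0.4794, -0.2624, 0.0803]
orientation: [-180.0, -0.0, 99.9]
ft_force: [1.2, 0.7, -0.5]
width: 0.0399
gripper_force: 15.0
```

```bash
python3 - <<'E'
from h import *
print(robot.state()['position'],robot.state()['orientation'])
slot(-.016,.027)
E
```

```text
[ 0.47936194 -0.26240823  0.08030045] [-1.79980012e+02 -2.61839698e-02  9.98818953e+01]
GO (np.float64(0.4785), np.float64(-0.2633), 0.027, 99.85) shift [-0.0008 -0.001   0.0533] turn [-0.    -0.     0.001] deg 0.0
```

Emit:
move_arm([
  {"x": -0.001,"y": -0.001,"z": 0.03,"rx": 0,"ry": 0,"rz": 0,"fingers": 0},
  {"x": -0.001,"y": -0.001,"z": 0.045,"rx": 0,"ry": 0,"rz": 0,"fingers": 0},
  {"x": -0.001,"y": -0.001,"z": 0.053,"rx": 0,"ry": 0,"rz": 0,"fingers": 0},
  {"x": -0.001,"y": -0.001,"z": 0.053,"rx": 0,"ry": 0,"rz": 0,"fingers": 0},
  {"x": -0.001,"y": -0.001,"z": 0.053,"rx": 0,"ry": 0,"rz": 0,"fingers": 0},
  {"x": -0.001,"y": -0.001,"z": 0.052,"rx": 0,"ry": 0,"rz": 0,"fingers": 0.8},
  {"x": -0.001,"y": -0.001,"z": 0.052,"rx": 0,"ry": 0,"rz": 0,"fingers": 0.8},
  {"x": -0.001,"y": -0.001,"z": 0.01,"rx": 0,"ry": 0,"rz": 0,"fingers": 0.8},
  {"x": -0.001,"y": -0.001,"z": -0.03,"rx": 0,"ry": 0,"rz": 0,"fingers": 0.8},
  {"x": 0.345,"y": 0.182,"z": -0.071,"rx": 0,"ry": 0,"rz": -0.788,"fingers": 0.8},
  {"x": 0.345,"y": 0.182,"z": -0.071,"rx": 0,"ry": 0,"rz": -0.788,"fingers": 0.8},
  {"x": 0.345,"y": 0.182,"z": -0.071,"rx": 0,"ry": 0,"rz": -0.788,"fingers": 0.8},
  {"x": 0.345,"y": 0.182,"z": -0.071,"rx": 0,"ry": 0,"rz": -0.788,"fingers": 0.8},
  {"x": 0.345,"y": 0.182,"z": -0.071,"rx": 0,"ry": 0,"rz": -0.788,"fingers": 0.8},
  {"x": 0.345,"y": 0.182,"z": -0.071,"rx": 0,"ry": 0,"rz": -0.788,"fingers": 0.8},
  {"x": 0.345,"y": 0.182,"z": -0.071,"rx": 0,"ry": 0,"rz": -0.788,"fingers": 0.8},
  {"x": 0.345,"y": 0.182,"z": -0.071,"rx": 0,"ry": 0,"rz": -0.788,"fingers": 0.8},
  {"x": 0.345,"y": 0.182,"z": -0.071,"rx": 0,"ry": 0,"rz": -0.788,"fingers": 0.8},
])

```text
time_s: 36.22
position: [0.5993, 0.1059, 0.1512]
orientation: [-179.9, -0.0, 144.9]
ft_force: [-0.2, 0.3, 0.6]
width: 0.0737
gripper_force: 0.0
```

```bash
python3 -c "
from hov import *
hov('jar',.046,'w7.png')"
```

```text
[0.5993 0.1058 0.1513] 144.82545260126182
jar 0.67 [326. 195.  39.  48.] [597.9 114.7] [38.3 45.3] 54.2
```

Emit:
move_arm([
  {"x": 0.003,"y": 0.004,"z": 0.05,"rx": 0,"ry": 0,"rz": 0,"fingers": 0.75},
  {"x": 0.003,"y": 0.004,"z": 0.1,"rx": 0,"ry": 0,"rz": 0,"fingers": 0.75},
  {"x": 0.003,"y": 0.004,"z": 0.131,"rx": 0,"ry": 0,"rz": 0,"fingers": 0.75},
  {"x": 0.003,"y": 0.004,"z": 0.131,"rx": 0,"ry": 0,"rz": 0,"fingers": 0.75},
  {"x": 0.003,"y": 0.004,"z": 0.131,"rx": 0,"ry": 0,"rz": 0,"fingers": 0},
  {"x": 0.003,"y": 0.004,"z": 0.131,"rx": 0,"ry": 0,"rz": 0,"fingers": 0},
  {"x": 0.003,"y": 0.004,"z": 0.131,"rx": 0,"ry": 0,"rz": 0,"fingers": 0},
  {"x": 0.003,"y": 0.004,"z": 0.131,"rx": 0,"ry": 0,"rz": 0,"fingers": 0},
  {"x": 0.003,"y": 0.004,"z": 0.131,"rx": 0,"ry": 0,"rz": 0,"fingers": 0.75},
  {"x": 0.003,"y": 0.004,"z": 0.131,"rx": 0,"ry": 0,"rz": 0,"fingers": 0.75},
  {"x": 0.003,"y": 0.004,"z": 0.131,"rx": 0,"ry": 0,"rz": 1.571,"fingers": 0.75},
  {"x": 0.003,"y": 0.004,"z": 0.131,"rx": 0,"ry": 0,"rz": 1.571,"fingers": 0.75},
  {"x": 0.003,"y": 0.004,"z": 0.131,"rx": 0,"ry": 0,"rz": 1.571,"fingers": 0.75},
  {"x": 0.003,"y": 0.004,"z": 0.131,"rx": 0,"ry": 0,"rz": 1.571,"fingers": 0.75},
  {"x": 0.003,"y": 0.004,"z": 0.131,"rx": 0,"ry": 0,"rz": 1.571,"fingers": 0.75},
  {"x": 0.003,"y": 0.004,"z": 0.131,"rx": 0,"ry": 0,"rz": 1.571,"fingers": 0.75},
  {"x": 0.003,"y": 0.004,"z": 0.131,"rx": 0,"ry": 0,"rz": 1.571,"fingers": 0.75},
  {"x": 0.003,"y": 0.004,"z": 0.131,"rx": 0,"ry": 0,"rz": 1.571,"fingers": 0.75},
  {"x": 0.003,"y": 0.004,"z": 0.131,"rx": 0,"ry": 0,"rz": 1.571,"fingers": 0.75},
  {"x": 0.003,"y": 0.004,"z": 0.131,"rx": 0,"ry": 0,"rz": 1.571,"fingers": 0.75},
], grip_force=12)

```text
time_s: 38.88
position: [0.5993, 0.1126, 0.0203]
orientation: [-180.0, 0.0, 55.0]
ft_force: [0.0, 0.6, -0.4]
width: 0.0688
gripper_force: 0.0
```

```bash
python3 - <<'E'
from h import *
print(robot.state()['position'],robot.state()['orientation'])
slot(.025,.09)
E
```

```text
[0.59929889 0.11264958 0.02032092] [-1.79971807e+02  1.73409717e-02  5.49852502e+01]
GO (np.float64(0.4715), np.float64(-0.2229), 0.09, 99.85) shift [-0.3482  0.0878 -0.0696] turn [-0.001  0.    -0.783] deg 45.0
```

Emit:
move_arm([
  {"x": 0,"y": 0,"z": 0,"rx": 0,"ry": 0,"rz": 0,"fingers": 0},
  {"x": 0,"y": 0,"z": 0,"rx": 0,"ry": 0,"rz": 0,"fingers": 0},
  {"x": 0,"y": 0,"z": 0,"rx": 0,"ry": 0,"rz": 0,"fingers": 0},
  {"x": 0,"y": 0,"z": 0,"rx": 0,"ry": 0,"rz": 0,"fingers": 0},
  {"x": 0,"y": 0,"z": -0.03,"rx": 0,"ry": 0,"rz": 0,"fingers": 0},
  {"x": 0,"y": 0,"z": -0.07,"rx": 0,"ry": 0,"rz": 0,"fingers": 0},
  {"x": -0.348,"y": 0.088,"z": -0.07,"rx": 0,"ry": 0,"rz": -0.783,"fingers": 0},
  {"x": -0.348,"y": 0.088,"z": -0.07,"rx": 0,"ry": 0,"rz": -0.783,"fingers": 0},
  {"x": -0.348,"y": 0.088,"z": -0.07,"rx": 0,"ry": 0,"rz": -0.783,"fingers": 0},
  {"x": -0.348,"y": 0.088,"z": -0.07,"rx": 0,"ry": 0,"rz": -0.783,"fingers": 0},
  {"x": -0.348,"y": 0.088,"z": -0.07,"rx": 0,"ry": 0,"rz": -0.783,"fingers": 0},
  {"x": -0.348,"y": 0.088,"z": -0.07,"rx": 0,"ry": 0,"rz": -0.783,"fingers": 0},
  {"x": -0.348,"y": 0.088,"z": -0.07,"rx": 0,"ry": 0,"rz": -0.783,"fingers": 0},
  {"x": -0.348,"y": 0.088,"z": -0.06,"rx": 0,"ry": 0,"rz": -0.783,"fingers": 0},
  {"x": -0.348,"y": 0.088,"z": -0.06,"rx": 0,"ry": 0,"rz": -0.783,"fingers": 0},
  {"x": -0.348,"y": 0.088,"z": -0.06,"rx": 0,"ry": 0,"rz": -0.783,"fingers": 0},
], grip_force=15)

```text
time_s: 40.88
position: [0.4719, -0.2213, 0.0802]
orientation: [-180.0, -0.0, 99.9]
ft_force: [-0.3, 0.9, -2.2]
width: 0.0379
gripper_force: 15.0
```

```bash
python3 - <<'E'
from h import *
print(robot.state()['position'],robot.state()['orientation'])
slot(.025,.027)
E
```

```text
[ 0.47192068 -0.22134639  0.080209  ] [-1.79971176e+02 -4.31403676e-02  9.99191647e+01]
GO (np.float64(0.4715), np.float64(-0.2229), 0.027, 99.85) shift [-0.0015 -0.0007  0.0532] turn [-0.001 -0.001  0.001] deg 0.0
```

Emit:
move_arm([
  {"x": -0.0015,"y": -0.001,"z": 0.03,"rx": 0,"ry": 0,"rz": 0,"fingers": 0},
  {"x": -0.0015,"y": -0.001,"z": 0.045,"rx": 0,"ry": 0,"rz": 0,"fingers": 0},
  {"x": -0.0015,"y": -0.001,"z": 0.053,"rx": 0,"ry": 0,"rz": 0,"fingers": 0},
  {"x": -0.0015,"y": -0.001,"z": 0.053,"rx": 0,"ry": 0,"rz": 0,"fingers": 0},
  {"x": -0.0015,"y": -0.001,"z": 0.053,"rx": 0,"ry": 0,"rz": 0,"fingers": 0},
  {"x": -0.0015,"y": -0.001,"z": 0.052,"rx": 0,"ry": 0,"rz": 0,"fingers": 0.8},
  {"x": -0.0015,"y": -0.001,"z": 0.052,"rx": 0,"ry": 0,"rz": 0,"fingers": 0.8},
  {"x": -0.0015,"y": -0.001,"z": 0.01,"rx": 0,"ry": 0,"rz": 0,"fingers": 0.8},
  {"x": -0.0015,"y": -0.001,"z": -0.03,"rx": 0,"ry": 0,"rz": 0,"fingers": 0.8},
  {"x": 0.389,"y": 0.211,"z": -0.071,"rx": 0,"ry": 0,"rz": 1.498,"fingers": 0.8},
  {"x": 0.389,"y": 0.211,"z": -0.071,"rx": 0,"ry": 0,"rz": 1.498,"fingers": 0.8},
  {"x": 0.389,"y": 0.211,"z": -0.071,"rx": 0,"ry": 0,"rz": 1.498,"fingers": 0.8},
  {"x": 0.389,"y": 0.211,"z": -0.071,"rx": 0,"ry": 0,"rz": 1.498,"fingers": 0.8},
  {"x": 0.389,"y": 0.211,"z": -0.071,"rx": 0,"ry": 0,"rz": 1.498,"fingers": 0.8},
  {"x": 0.389,"y": 0.211,"z": -0.071,"rx": 0,"ry": 0,"rz": 1.498,"fingers": 0.8},
  {"x": 0.389,"y": 0.211,"z": -0.071,"rx": 0,"ry": 0,"rz": 1.498,"fingers": 0.8},
  {"x": 0.389,"y": 0.211,"z": -0.071,"rx": 0,"ry": 0,"rz": 1.498,"fingers": 0.8},
  {"x": 0.389,"y": 0.211,"z": -0.071,"rx": 0,"ry": 0,"rz": 1.498,"fingers": 0.8},
  {"x": 0.389,"y": 0.211,"z": -0.071,"rx": 0,"ry": 0,"rz": 1.498,"fingers": 0.8},
])

```text
time_s: 43.25
position: [0.6133, 0.1969, 0.1515]
orientation: [180.0, 0.0, 14.1]
ft_force: [-0.9, -0.6, 0.0]
width: 0.0734
gripper_force: 0.0
```

```bash
python3 -c "
from hov import *
hov('cover2',.046,'w8.png')"
```

```text
[0.6133 0.1964 0.1515] 14.095185898099162
tip 0.84 [0.6112 0.1983 0.046 ]
cover2 0.83 [313. 196.  40.  51.] [618.7 200.4] [48.2 39.9] 14.1
```

Emit:
move_arm([
  {"x": 0,"y": -0.002,"z": 0.05,"rx": 0,"ry": 0,"rz": 0,"fingers": 0.75},
  {"x": 0,"y": -0.002,"z": 0.1,"rx": 0,"ry": 0,"rz": 0,"fingers": 0.75},
  {"x": 0,"y": -0.002,"z": 0.131,"rx": 0,"ry": 0,"rz": 0,"fingers": 0.75},
  {"x": 0,"y": -0.002,"z": 0.131,"rx": 0,"ry": 0,"rz": 0,"fingers": 0.75},
  {"x": 0,"y": -0.002,"z": 0.131,"rx": 0,"ry": 0,"rz": 0,"fingers": 0},
  {"x": 0,"y": -0.002,"z": 0.131,"rx": 0,"ry": 0,"rz": 0,"fingers": 0},
  {"x": 0,"y": -0.002,"z": 0.131,"rx": 0,"ry": 0,"rz": 0,"fingers": 0},
  {"x": 0,"y": -0.002,"z": 0.131,"rx": 0,"ry": 0,"rz": 0,"fingers": 0},
  {"x": 0,"y": -0.002,"z": 0.131,"rx": 0,"ry": 0,"rz": 0,"fingers": 0.75},
  {"x": 0,"y": -0.002,"z": 0.131,"rx": 0,"ry": 0,"rz": 0,"fingers": 0.75},
  {"x": 0,"y": -0.002,"z": 0.131,"rx": 0,"ry": 0,"rz": -1.571,"fingers": 0.75},
  {"x": 0,"y": -0.002,"z": 0.131,"rx": 0,"ry": 0,"rz": -1.571,"fingers": 0.75},
  {"x": 0,"y": -0.002,"z": 0.131,"rx": 0,"ry": 0,"rz": -1.571,"fingers": 0.75},
  {"x": 0,"y": -0.002,"z": 0.131,"rx": 0,"ry": 0,"rz": -1.571,"fingers": 0.75},
  {"x": 0,"y": -0.002,"z": 0.131,"rx": 0,"ry": 0,"rz": -1.571,"fingers": 0.75},
  {"x": 0,"y": -0.002,"z": 0.131,"rx": 0,"ry": 0,"rz": -1.571,"fingers": 0.75},
  {"x": 0,"y": -0.002,"z": 0.131,"rx": 0,"ry": 0,"rz": -1.571,"fingers": 0.75},
  {"x": 0,"y": -0.002,"z": 0.131,"rx": 0,"ry": 0,"rz": -1.571,"fingers": 0.75},
  {"x": 0,"y": -0.002,"z": 0.131,"rx": 0,"ry": 0,"rz": -1.571,"fingers": 0.75},
  {"x": 0,"y": -0.002,"z": 0.131,"rx": 0,"ry": 0,"rz": -1.571,"fingers": 0.75},
], grip_force=12)

```text
time_s: 45.9
position: [0.6126, 0.1984, 0.0202]
orientation: [-180.0, -0.0, 103.9]
ft_force: [0.3, -0.1, 0.7]
width: 0.069
gripper_force: 0.0
```

```bash
python3 - <<'E'
from h import *
print(robot.state()['position'],robot.state()['orientation'])
slot(.066,.09)
E
```

```text
[0.61256036 0.1983616  0.02016901] [-1.79956221e+02 -7.03497043e-03  1.03928999e+02]
GO (np.float64(0.4645), np.float64(-0.1825), 0.09, 99.85) shift [-0.334  -0.2354 -0.0697] turn [-0.001 -0.     0.071] deg 4.0
```

Emit:
move_arm([
  {"x": 0,"y": 0,"z": 0,"rx": 0,"ry": 0,"rz": 0,"fingers": 0},
  {"x": 0,"y": 0,"z": 0,"rx": 0,"ry": 0,"rz": 0,"fingers": 0},
  {"x": 0,"y": 0,"z": 0,"rx": 0,"ry": 0,"rz": 0,"fingers": 0},
  {"x": 0,"y": 0,"z": 0,"rx": 0,"ry": 0,"rz": 0,"fingers": 0},
  {"x": 0,"y": 0,"z": -0.03,"rx": 0,"ry": 0,"rz": 0,"fingers": 0},
  {"x": 0,"y": 0,"z": -0.07,"rx": 0,"ry": 0,"rz": 0,"fingers": 0},
  {"x": -0.334,"y": -0.235,"z": -0.07,"rx": 0,"ry": 0,"rz": 0.071,"fingers": 0},
  {"x": -0.334,"y": -0.235,"z": -0.07,"rx": 0,"ry": 0,"rz": 0.071,"fingers": 0},
  {"x": -0.334,"y": -0.235,"z": -0.07,"rx": 0,"ry": 0,"rz": 0.071,"fingers": 0},
  {"x": -0.334,"y": -0.235,"z": -0.07,"rx": 0,"ry": 0,"rz": 0.071,"fingers": 0},
  {"x": -0.334,"y": -0.235,"z": -0.07,"rx": 0,"ry": 0,"rz": 0.071,"fingers": 0},
  {"x": -0.334,"y": -0.235,"z": -0.07,"rx": 0,"ry": 0,"rz": 0.071,"fingers": 0},
  {"x": -0.334,"y": -0.235,"z": -0.07,"rx": 0,"ry": 0,"rz": 0.071,"fingers": 0},
  {"x": -0.334,"y": -0.235,"z": -0.07,"rx": 0,"ry": 0,"rz": 0.071,"fingers": 0},
  {"x": -0.334,"y": -0.235,"z": -0.06,"rx": 0,"ry": 0,"rz": 0.071,"fingers": 0},
  {"x": -0.334,"y": -0.235,"z": -0.06,"rx": 0,"ry": 0,"rz": 0.071,"fingers": 0},
  {"x": -0.334,"y": -0.235,"z": -0.06,"rx": 0,"ry": 0,"rz": 0.071,"fingers": 0},
], grip_force=15)

```text
time_s: 48.02
position: [0.4657, -0.1814, 0.0802]
orientation: [-180.0, -0.0, 100.0]
ft_force: [0.8, 0.7, -0.9]
width: 0.04
gripper_force: 15.0
```

```bash
python3 - <<'E'
from h import *
print(robot.state()['position'],robot.state()['orientation'])
slot(.066,.027)
E
```

```text
[ 0.46566355 -0.18143809  0.08024619] [-1.79971240e+02 -3.45489937e-02  1.00003076e+02]
GO (np.float64(0.4645), np.float64(-0.1825), 0.027, 99.85) shift [-0.0009 -0.0013  0.0532] turn [-0.001 -0.001  0.003] deg 0.0
```

Emit:
move_arm([
  {"x": -0.001,"y": -0.001,"z": 0.03,"rx": 0,"ry": 0,"rz": 0.003,"fingers": 0},
  {"x": -0.001,"y": -0.001,"z": 0.045,"rx": 0,"ry": 0,"rz": 0.003,"fingers": 0},
  {"x": -0.001,"y": -0.001,"z": 0.053,"rx": 0,"ry": 0,"rz": 0.003,"fingers": 0},
  {"x": -0.001,"y": -0.001,"z": 0.053,"rx": 0,"ry": 0,"rz": 0.003,"fingers": 0},
  {"x": -0.001,"y": -0.001,"z": 0.053,"rx": 0,"ry": 0,"rz": 0.003,"fingers": 0},
  {"x": -0.001,"y": -0.001,"z": 0.052,"rx": 0,"ry": 0,"rz": 0.003,"fingers": 0.8},
  {"x": -0.001,"y": -0.001,"z": 0.052,"rx": 0,"ry": 0,"rz": 0.003,"fingers": 0.8},
  {"x": -0.001,"y": -0.001,"z": 0.01,"rx": 0,"ry": 0,"rz": 0.003,"fingers": 0.8},
  {"x": -0.001,"y": -0.001,"z": -0.03,"rx": 0,"ry": 0,"rz": 0.003,"fingers": 0.8},
  {"x": 0.46,"y": 0.214,"z": -0.071,"rx": 0,"ry": 0,"rz": -0.962,"fingers": 0.8},
  {"x": 0.46,"y": 0.214,"z": -0.071,"rx": 0,"ry": 0,"rz": -0.962,"fingers": 0.8},
  {"x": 0.46,"y": 0.214,"z": -0.071,"rx": 0,"ry": 0,"rz": -0.962,"fingers": 0.8},
  {"x": 0.46,"y": 0.214,"z": -0.071,"rx": 0,"ry": 0,"rz": -0.962,"fingers": 0.8},
  {"x": 0.46,"y": 0.214,"z": -0.071,"rx": 0,"ry": 0,"rz": -0.962,"fingers": 0.8},
  {"x": 0.46,"y": 0.214,"z": -0.071,"rx": 0,"ry": 0,"rz": -0.962,"fingers": 0.8},
  {"x": 0.46,"y": 0.214,"z": -0.071,"rx": 0,"ry": 0,"rz": -0.962,"fingers": 0.8},
  {"x": 0.46,"y": 0.214,"z": -0.071,"rx": 0,"ry": 0,"rz": -0.962,"fingers": 0.8},
  {"x": 0.46,"y": 0.214,"z": -0.071,"rx": 0,"ry": 0,"rz": -0.962,"fingers": 0.8},
  {"x": 0.46,"y": 0.214,"z": -0.071,"rx": 0,"ry": 0,"rz": -0.962,"fingers": 0.8},
  {"x": 0.46,"y": 0.214,"z": -0.071,"rx": 0,"ry": 0,"rz": -0.962,"fingers": 0.8},
])

```text
time_s: 50.52
position: [0.597, 0.3059, 0.1514]
orientation: [-179.9, -0.0, 154.9]
ft_force: [0.1, -0.9, -0.4]
width: 0.0736
gripper_force: 0.0
```

```bash
python3 -c "
from hov import *
hov('cardbox',.04,'w9.png')"
```

```text
[0.5971 0.3058 0.1515] 154.92709993866654
tip 0.64 [0.6    0.3072 0.    ]
cardbox 0.83 [319. 197.  39.  52.] [595.  310.8] [33.1 49.7] 64.2
```

Emit:
move_arm([
  {"x": 0,"y": 0.003,"z": 0.05,"rx": 0,"ry": 0,"rz": 0,"fingers": 0.75},
  {"x": 0,"y": 0.003,"z": 0.1,"rx": 0,"ry": 0,"rz": 0,"fingers": 0.75},
  {"x": 0,"y": 0.003,"z": 0.132,"rx": 0,"ry": 0,"rz": 0,"fingers": 0.75},
  {"x": 0,"y": 0.003,"z": 0.132,"rx": 0,"ry": 0,"rz": 0,"fingers": 0.75},
  {"x": 0,"y": 0.003,"z": 0.132,"rx": 0,"ry": 0,"rz": 0,"fingers": 0},
  {"x": 0,"y": 0.003,"z": 0.132,"rx": 0,"ry": 0,"rz": 0,"fingers": 0},
  {"x": 0,"y": 0.003,"z": 0.132,"rx": 0,"ry": 0,"rz": 0,"fingers": 0},
  {"x": 0,"y": 0.003,"z": 0.132,"rx": 0,"ry": 0,"rz": 0,"fingers": 0},
  {"x": 0,"y": 0.003,"z": 0.132,"rx": 0,"ry": 0,"rz": 0,"fingers": 0.75},
  {"x": 0,"y": 0.003,"z": 0.132,"rx": 0,"ry": 0,"rz": 0,"fingers": 0.75},
  {"x": 0,"y": 0.003,"z": 0.132,"rx": 0,"ry": 0,"rz": 1.571,"fingers": 0.75},
  {"x": 0,"y": 0.003,"z": 0.132,"rx": 0,"ry": 0,"rz": 1.571,"fingers": 0.75},
  {"x": 0,"y": 0.003,"z": 0.132,"rx": 0,"ry": 0,"rz": 1.571,"fingers": 0.75},
  {"x": 0,"y": 0.003,"z": 0.132,"rx": 0,"ry": 0,"rz": 1.571,"fingers": 0.75},
  {"x": 0,"y": 0.003,"z": 0.132,"rx": 0,"ry": 0,"rz": 1.571,"fingers": 0.75},
  {"x": 0,"y": 0.003,"z": 0.132,"rx": 0,"ry": 0,"rz": 1.571,"fingers": 0.75},
  {"x": 0,"y": 0.003,"z": 0.132,"rx": 0,"ry": 0,"rz": 1.571,"fingers": 0.75},
  {"x": 0,"y": 0.003,"z": 0.132,"rx": 0,"ry": 0,"rz": 1.571,"fingers": 0.75},
  {"x": 0,"y": 0.003,"z": 0.132,"rx": 0,"ry": 0,"rz": 1.571,"fingers": 0.75},
  {"x": 0,"y": 0.003,"z": 0.132,"rx": 0,"ry": 0,"rz": 1.571,"fingers": 0.75},
], grip_force=12)

```text
time_s: 53.18
position: [0.5983, 0.3102, 0.0194]
orientation: [-180.0, 0.0, 65.1]
ft_force: [-0.5, -0.6, 0.5]
width: 0.0689
gripper_force: 0.0
```

```bash
python3 - <<'E'
from h import *
print(robot.state()['position'],robot.state()['orientation'])
slot(.105,.10)
E
```

```text
[0.59829703 0.31020122 0.01941474] [-1.79985550e+02  1.08261543e-02  6.50692633e+01]
GO (np.float64(0.4578), np.float64(-0.144), 0.1, 99.85) shift [-0.4711  0.064  -0.0805] turn [-0.     0.    -0.607] deg 35.0
```

Emit:
move_arm([
  {"x": 0,"y": 0,"z": 0,"rx": 0,"ry": 0,"rz": 0,"fingers": 0},
  {"x": 0,"y": 0,"z": 0,"rx": 0,"ry": 0,"rz": 0,"fingers": 0},
  {"x": 0,"y": 0,"z": 0,"rx": 0,"ry": 0,"rz": 0,"fingers": 0},
  {"x": 0,"y": 0,"z": 0,"rx": 0,"ry": 0,"rz": 0,"fingers": 0},
  {"x": 0,"y": 0,"z": -0.03,"rx": 0,"ry": 0,"rz": 0,"fingers": 0},
  {"x": 0,"y": 0,"z": -0.08,"rx": 0,"ry": 0,"rz": 0,"fingers": 0},
  {"x": -0.471,"y": 0.064,"z": -0.08,"rx": 0,"ry": 0,"rz": -0.607,"fingers": 0},
  {"x": -0.471,"y": 0.064,"z": -0.08,"rx": 0,"ry": 0,"rz": -0.607,"fingers": 0},
  {"x": -0.471,"y": 0.064,"z": -0.08,"rx": 0,"ry": 0,"rz": -0.607,"fingers": 0},
  {"x": -0.471,"y": 0.064,"z": -0.08,"rx": 0,"ry": 0,"rz": -0.607,"fingers": 0},
  {"x": -0.471,"y": 0.064,"z": -0.08,"rx": 0,"ry": 0,"rz": -0.607,"fingers": 0},
  {"x": -0.471,"y": 0.064,"z": -0.08,"rx": 0,"ry": 0,"rz": -0.607,"fingers": 0},
  {"x": -0.471,"y": 0.064,"z": -0.08,"rx": 0,"ry": 0,"rz": -0.607,"fingers": 0},
  {"x": -0.471,"y": 0.064,"z": -0.08,"rx": 0,"ry": 0,"rz": -0.607,"fingers": 0},
  {"x": -0.471,"y": 0.064,"z": -0.08,"rx": 0,"ry": 0,"rz": -0.607,"fingers": 0},
  {"x": -0.471,"y": 0.064,"z": -0.08,"rx": 0,"ry": 0,"rz": -0.607,"fingers": 0},
  {"x": -0.471,"y": 0.064,"z": -0.08,"rx": 0,"ry": 0,"rz": -0.607,"fingers": 0},
], grip_force=15)

```text
time_s: 55.3
position: [0.4578, -0.1425, 0.0995]
orientation: [-180.0, -0.0, 99.9]
ft_force: [0.2, 0.0, -1.2]
width: 0.044
gripper_force: 15.0
```

```bash
python3 - <<'E'
from h import *
print(robot.state()['position'],robot.state()['orientation'])
slot(.105,.08); slot(.105,.027)
snap('wrist','w10.png')
im=cv2.imread('pics/w10.png'); s=robot.snapshot('top'); t=cv2.cvtColor(s['image'],cv2.COLOR_RGB2BGR)[190:300,340:480]
cv2.imwrite('pics/w10c.png',np.vstack([im[60:260,:][:, :],cv2.resize(t,(640,390))]))
E
```

```text
[ 0.45778117 -0.14253709  0.09948408] [-1.79994662e+02 -2.34082013e-02  9.99018093e+01]
GO (np.float64(0.4578), np.float64(-0.144), 0.08, 99.85) shift [-0.0015 -0.0002  0.0195] turn [-0.    -0.     0.001] deg 0.0
GO (np.float64(0.4578), np.float64(-0.144), 0.027, 99.85) shift [-0.0015 -0.0002  0.0725] turn [-0.    -0.     0.001] deg 0.0
```

View pics/w10c.png

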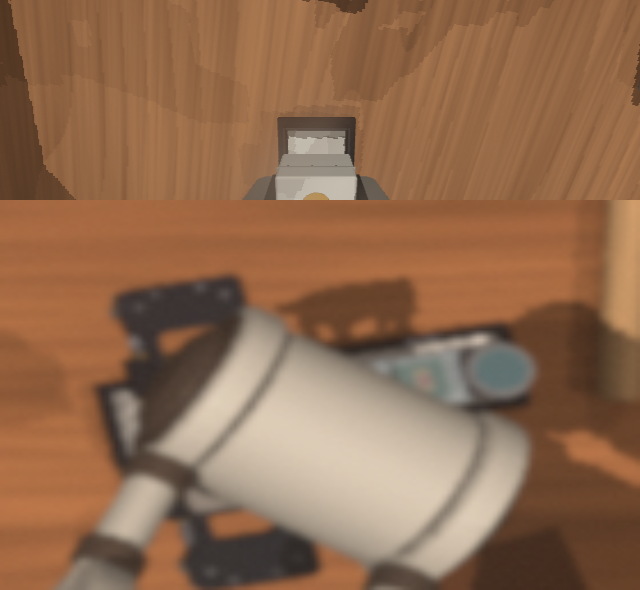

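Emit:
move_arm([
  {"x": -0.0015,"y": 0,"z": 0.04,"rx": 0,"ry": 0,"rz": 0,"fingers": 0},
  {"x": -0.0015,"y": 0,"z": 0.06,"rx": 0,"ry": 0,"rz": 0,"fingers": 0},
  {"x": -0.0015,"y": 0,"z": 0.07,"rx": 0,"ry": 0,"rz": 0,"fingers": 0},
  {"x": -0.0015,"y": 0,"z": 0.073,"rx": 0,"ry": 0,"rz": 0,"fingers": 0},
  {"x": -0.0015,"y": 0,"z": 0.073,"rx": 0,"ry": 0,"rz": 0,"fingers": 0},
  {"x": -0.0015,"y": 0,"z": 0.072,"rx": 0,"ry": 0,"rz": 0,"fingers": 0.8},
  {"x": -0.0015,"y": 0,"z": 0.072,"rx": 0,"ry": 0,"rz": 0,"fingers": 0.8},
  {"x": -0.0015,"y": 0,"z": 0.03,"rx": 0,"ry": 0,"rz": 0,"fingers": 0.8},
  {"x": -0.0015,"y": 0,"z": -0.02,"rx": 0,"ry": 0,"rz": 0,"fingers": 1},
  {"x": -0.087,"y": -0.025,"z": -0.1,"rx": 0,"ry": 0,"rz": 1.742,"fingers": 1},
  {"x": -0.087,"y": -0.025,"z": -0.1,"rx": 0,"ry": 0,"rz": 1.742,"fingers": 1},
  {"x": -0.087,"y": -0.025,"z": -0.1,"rx": 0,"ry": 0,"rz": 1.742,"fingers": 1},
  {"x": -0.087,"y": -0.025,"z": -0.1,"rx": 0,"ry": 0,"rz": 1.742,"fingers": 1},
  {"x": -0.087,"y": -0.025,"z": -0.1,"rx": 0,"ry": 0,"rz": 1.742,"fingers": 1},
  {"x": -0.087,"y": -0.025,"z": -0.1,"rx": 0,"ry": 0,"rz": 1.742,"fingers": 1},
  {"x": -0.087,"y": -0.025,"z": -0.1,"rx": 0,"ry": 0,"rz": 1.742,"fingers": 1},
  {"x": -0.087,"y": -0.025,"z": -0.1,"rx": 0,"ry": 0,"rz": 1.742,"fingers": 1},
  {"x": -0.087,"y": -0.025,"z": -0.1,"rx": 0,"ry": 0,"rz": 1.742,"fingers": 1},
  {"x": -0.087,"y": -0.025,"z": -0.1,"rx": 0,"ry": 0,"rz": 1.742,"fingers": 1},
  {"x": -0.087,"y": -0.025,"z": -0.1,"rx": 0,"ry": 0,"rz": 1.742,"fingers": 1},
])

```text
time_s: 57.9
position: [0.4477, -0.2338, 0.1999]
orientation: [180.0, -0.0, 0.0]
ft_force: [-0.6, 0.2, -0.5]
width: 0.0918
gripper_force: 0.0
```

```bash
python3 - <<'E'
from look import *
s=look('w11.png',names=['tray','display1','cardbox','jar','tin'],names2='cover1_top cover2_top cover3_top tray')
im=cv2.imread('pics/w11.png'); cv2.imwrite('pics/w11c.png',cv2.resize(im[60:280,150:520],None,fx=2.1,fy=2.1,interpolation=3))
# expected neck rim corners projected
a=np.radians(TY-90); U=np.array([-np.sin(a),np.cos(a)]);V=np.array([np.cos(a),np.sin(a)])
for u in(-.1265,.1265):
    for v in(-.0285,.0285): print(np.round((proj(s,[*(C+u*U+v*V),.022])-[150,60])*2.1))
E
```

```text
tray 0.72 [329. 155. 231.  93.] [ 494.7 -244.1] [ 33.6 258.3] 10.1
display1 0.95 [344. 159.  38.  44.] [ 480.4 -263.8] [43.7 40.2] 9.7
display1 0.71 [385. 153.  49.  45.] [ 488.  -304.5] [45.7 44.2] 11.6
display1 0.65 [270. 171.  36.  46.] [ 466.8 -185.6] [44.3 43.6] 8.3
cardbox 0.65 [233. 178.  44.  51.] [ 459.3 -146.3] [47.7 42. ] 9.4
tin 0.84 [425. 145.  43.  44.] [ 494.2 -349.2] [45.7 43.1] 11.8
tin 0.57 [344. 161.  44.  41.] [ 478.9 -264.5] [42.9 40.7] 9.6
tin 0.38 [509.  85.  72. 171.] [ 550.1 -425.6] [ 27.2 158.6] 83.7
jar 0.77 [306. 167.  35.  41.] [ 472.  -223.9] [43.  37.5] 0.0
cover1_top [(0.79, array([161., 344.]), array([ 0.4787, -0.2636]))]
cover2_top [(0.62, array([173., 268.]), array([ 0.4658, -0.184 ])), (0.37, array([160., 343.]), array([ 0.4794, -0.2621]))]
cover3_top [(0.66, array([155., 384.]), array([ 0.4853, -0.3048]))]
tray [(0.89, array([157., 326.]), array([ 0.4756, -0.2466])), (0.23, array([158., 339.]), array([ 0.4745, -0.2621]))]
[611. 221.]
[605. 114.]
[160. 297.]
[133. 197.]
```

View pics/w11c.png

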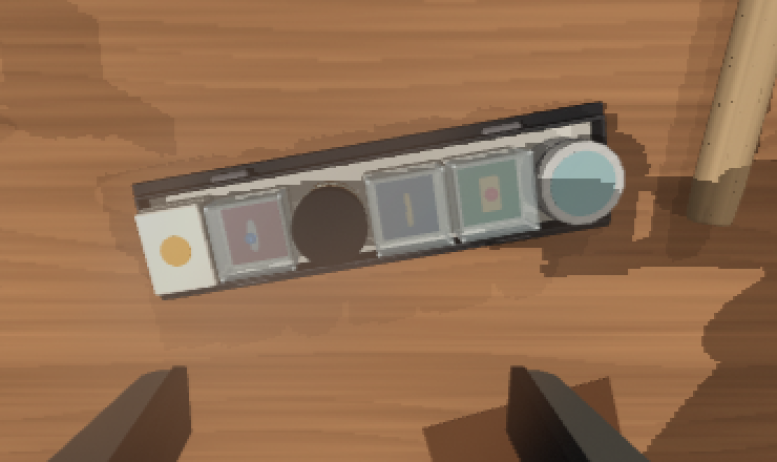

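Emit:
move_arm([
  {"x": 0.021,"y": -0.464,"z": 0.0,"rx": 0,"ry": 0,"rz": -1.74,"fingers": 1},
  {"x": 0.021,"y": -0.464,"z": 0.0,"rx": 0,"ry": 0,"rz": -1.74,"fingers": 1},
  {"x": 0.021,"y": -0.464,"z": 0.0,"rx": 0,"ry": 0,"rz": -1.74,"fingers": 1},
  {"x": 0.021,"y": -0.464,"z": 0.0,"rx": 0,"ry": 0,"rz": -1.74,"fingers": 1},
  {"x": 0.021,"y": -0.464,"z": 0.0,"rx": 0,"ry": 0,"rz": -1.74,"fingers": 1},
  {"x": 0.021,"y": -0.464,"z": 0.0,"rx": 0,"ry": 0,"rz": -1.74,"fingers": 1},
  {"x": 0.021,"y": -0.464,"z": 0.0,"rx": 0,"ry": 0,"rz": -1.74,"fingers": 1},
  {"x": 0.021,"y": -0.464,"z": 0.0,"rx": 0,"ry": 0,"rz": -1.74,"fingers": 1},
  {"x": 0.021,"y": -0.464,"z": 0.0,"rx": 0,"ry": 0,"rz": -1.74,"fingers": 1},
  {"x": 0.021,"y": -0.464,"z": 0.0,"rx": 0,"ry": 0,"rz": -1.74,"fingers": 1},
  {"x": 0.021,"y": -0.464,"z": 0.0,"rx": 0,"ry": 0,"rz": -1.74,"fingers": 1},
  {"x": 0.021,"y": -0.464,"z": 0.0,"rx": 0,"ry": 0,"rz": -1.74,"fingers": 1},
])

```text
time_s: 59.9
position: [0.4688, 0.2302, 0.1996]
orientation: [-180.0, -0.0, 99.6]
ft_force: [-0.8, -0.1, -0.4]
width: 0.0917
gripper_force: 0.0
```

```bash
python3 - <<'E'
from look import *
print(robot.state()['position'],robot.state()['orientation'])
s=look('w12.png',names=['lid'],names2='lid')
im=cv2.imread('pics/w12.png')
h=cv2.cvtColor(im,cv2.COLOR_BGR2HSV)
r=robot.masks_of('lid','wrist')[0]['region']
g=((h[:,:,1]>90)&(h[:,:,2]>90)&(h[:,:,0]>12)&(h[:,:,0]<30)&r).astype(np.uint8)
c,_=cv2.findContours(g,0,1); c=max(c,key=cv2.contourArea)
w=np.array([at(s,*p,.052)[:2] for p in c[:,0]],np.float32); print('band',cv2.minAreaRect(w*1000))
E
```

```text
[0.4688 0.2302 0.1996] [-179.9984   -0.0007   99.6201]
lid 0.64 [317. 178.  70. 241.] [466.7 231.8] [ 67.8 260.6] 9.3
lid [(0.9, array([179., 313.]), array([0.465 , 0.2308]))]
band ((467.4339599609375, 227.76841735839844), (66.63449096679688, 35.33430099487305), 7.910592555999756)
```

View pics/w12.png

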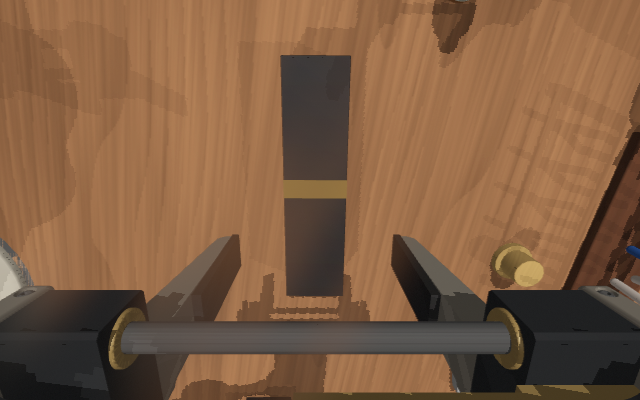

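```bash
cat > edge.py <<'E'
from h import *
def prof(cols,rows,f=None,s=None):
    s=s or snap('wrist',f); g=cv2.cvtColor(s['image'],cv2.COLOR_RGB2GRAY).astype(float)
    return s,g[rows[0]:rows[1],cols[0]:cols[1]].mean(1)
E
python3 - <<'E'
from edge import *
np.set_printoptions(precision=4,suppress=True)
s,p=prof((300,330),(48,64)); print(p.round())
_,q=prof((300,330),(286,304),s=s); print(q.round())
g=cv2.cvtColor(s['image'],cv2.COLOR_RGB2GRAY).astype(float)
for r in (80,140,220,250,280):
    l=g[r,265:300]; k=g[r,335:365]; print(r,265+np.argmin(np.diff(l)),335+np.argmax(np.diff(k)))
st=robot.state(); T=R.from_euler('xyz',st['orientation'],degrees=True)
tt=lambda u,v,z: T.inv().apply(at(s,u,v,z)-st['position'])*1000
for v in (55.5,296.5): print(v,tt(315.5,v,.052))
for r in (80,140,220,280):
    pass
print('tool frame: far',tt(315,56,.052),'band',tt(315.5,189,.052))
E
```

```text
[112. 113. 112. 111. 111. 111. 110.  61.  61.  57.  59.  59.  59.  59.
  59.  59.]
[ 51.  51.  50.  50.  50.  50.  50.  50.  50.  52.  83. 110. 124. 124.
 124. 124. 124. 124.]
80 280 349
140 281 347
220 283 344
250 284 343
280 285 349
55.5 [131.5796  -0.268  147.6214]
296.5 [-130.2822   -0.2763  147.6126]
tool frame: far [131.1463  -0.7423 147.6214] band [  1.3048  -0.2721 147.617 ]
```

Emit:
move_arm([
  {"x": -0.472,"y": -0.073,"z": 0.0,"rx": 0,"ry": 0,"rz": 0,"fingers": 1},
  {"x": -0.472,"y": -0.073,"z": 0.0,"rx": 0,"ry": 0,"rz": 0,"fingers": 1},
  {"x": -0.472,"y": -0.073,"z": 0.0,"rx": 0,"ry": 0,"rz": 0,"fingers": 1},
  {"x": -0.472,"y": -0.073,"z": 0.0,"rx": 0,"ry": 0,"rz": 0,"fingers": 1},
  {"x": -0.472,"y": -0.073,"z": 0.0,"rx": 0,"ry": 0,"rz": 0,"fingers": 1},
  {"x": -0.472,"y": -0.073,"z": 0.0,"rx": 0,"ry": 0,"rz": 0,"fingers": 1},
  {"x": -0.472,"y": -0.073,"z": 0.0,"rx": 0,"ry": 0,"rz": 0,"fingers": 1},
  {"x": -0.472,"y": -0.073,"z": 0.0,"rx": 0,"ry": 0,"rz": 0,"fingers": 1},
  {"x": -0.472,"y": -0.073,"z": 0.0,"rx": 0,"ry": 0,"rz": 0,"fingers": 1},
  {"x": -0.472,"y": -0.073,"z": 0.0,"rx": 0,"ry": 0,"rz": 0,"fingers": 1},
  {"x": -0.472,"y": -0.073,"z": 0.0,"rx": 0,"ry": 0,"rz": 0,"fingers": 1},
])

```text
time_s: 61.52
position: [0.4764, -0.246, 0.1996]
orientation: [180.0, -0.0, 99.8]
ft_force: [-0.2, -1.0, -0.5]
width: 0.0915
gripper_force: 0.0
```

```bash
python3 - <<'E'
from edge import *
np.set_printoptions(precision=4,suppress=True)
s,p=prof((300,330),(60,100),'w13.png'); print(p.round())
st=robot.state(); print(st['position'],st['orientation']); T=R.from_euler('xyz',st['orientation'],degrees=True)
tt=lambda u,v,z: T.inv().apply(at(s,u,v,z)-st['position'])*1000
for v in (60,70,80,90): print(v,tt(315.5,v,.006)[:2],tt(315.5,v,.022)[:2])
for u in (280,350): print(u,tt(u,180,.006)[:2],tt(u,180,.022)[:2])
im=cv2.imread('pics/w13.png'); cv2.imwrite('pics/w13c.png',cv2.resize(im[55:295,220:420],None,fx=2.5,fy=2.5,interpolation=0))
E
```

```text
[114. 112. 109. 108.  88.  54.  56.  50.  87.  48.  56. 202. 209. 210.
 209. 210. 210. 210. 210. 210. 207. 199. 196. 194. 191. 189. 188. 187.
 187. 188. 188. 188. 189. 190. 192. 195. 198. 204. 207. 207.]
[ 0.4764 -0.246   0.1997] [179.9949  -0.009   99.7799]
60 [134.6292  -0.373 ] [132.239   -0.3637]
70 [124.5548  -0.3738] [122.6067  -0.3645]
80 [114.3074  -0.3746] [112.8091  -0.3652]
90 [103.8825  -0.3754] [102.8418  -0.366 ]
280 [  1.2473 -43.4096] [  4.7115 -41.5113]
350 [ 1.2529 41.4304] [ 4.7169 39.6049]
```

View pics/w13c.png

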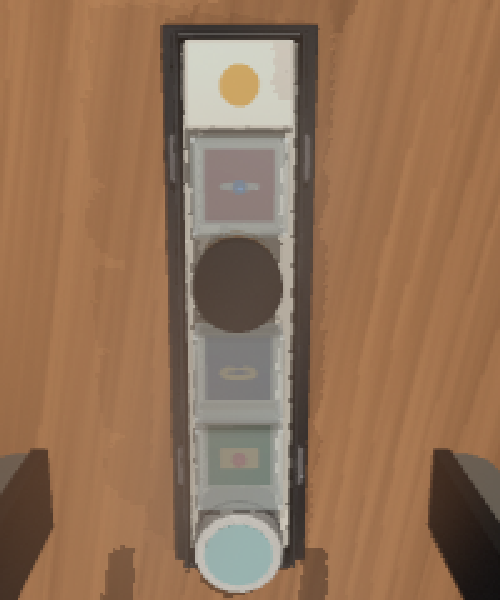

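```bash
python3 - <<'E'
from edge import *
np.set_printoptions(precision=1,suppress=True)
s,p=prof((335,339),(272,292)); print(p.round()); _,q=prof((293,296),(272,292),s=s); print(q.round())
st=robot.state(); T=R.from_euler('xyz',st['orientation'],degrees=True)
tt=lambda u,v,z: T.inv().apply(at(s,u,v,z)-st['position'])*1000
print('near',tt(316,280,.022),tt(316,280,.006),tt(316,282,.022)); print('far',tt(316,64,.006))
g=cv2.cvtColor(s['image'],cv2.COLOR_RGB2GRAY)
for r in (75,100,150,200,250): print(r,g[r,278:304],g[r,328:352])
E
```

```text
[ 64.  55.  53.  55.  56.  58.  58.  72.  74.  92. 119. 119. 119. 120.
 120. 120. 120. 120. 122. 122.]
[ 73.  72.  73.  72.  72.  71.  72.  76.  75.  78. 101. 101. 121. 122.
 122. 123. 123. 123. 124. 124.]
near [-125.7    0.4  177.7] [-135.2    0.4  193.7] [-128.6    0.4  177.7]
far [130.7   0.2 193.7]
75 [127 127 121 120 120 122  89  66  61  60  56  62  54  40  69 137 194 209
 211 211 210 210 211 211 211 211] [209 209 199 198 197 197 197 198 188 148 103  58  51  66  61  64  64  64
  56 112 117 118 119 117]
100 [120 120 122 122 123 124 123  71  59  62  60  60  68  48  50 101 189 206
 207 207 207 207 207 207 207 207] [206 207 206 206 207 207 206 206 200 172  95  59  70  70  70  70  70  69
  97 117 116 116 116 113]
150 [127 125 125 126 128 132 133 130  86  73  72  72  71  77  66  66 169 177
 125 111 130 133 132 132 132 133] [112 112 111 169 176 176 175 176 176 113  71  77  78  75  75  74  72 109
 114 114 115 125 124 124]
200 [125 124 127 132 130 129 130 130 129 112  84  79  79  75  82  77  74 163
 162 166 151 160 157 151 128 123] [143 152 185 186 171 163 173 174 105  62  67  67  64  63  62  65 107 112
 110 109 111 124 125 126]
250 [126 126 126 125 123 122 121 121 120 121 121  94  83  84  81  87  83  78
 163 171 163 153 157 161 162 155] [155 155 156 169 172 177 179 102  45  53  55  50  49  48  95 112 124 126
 126 128 131 132 133 129]
```

Emit:
move_arm([
  {"x": 0.472,"y": 0.0735,"z": 0.0,"rx": 0,"ry": 0,"rz": 0.006,"fingers": 1},
  {"x": 0.472,"y": 0.0735,"z": 0.0,"rx": 0,"ry": 0,"rz": 0.006,"fingers": 1},
  {"x": 0.472,"y": 0.0735,"z": 0.0,"rx": 0,"ry": 0,"rz": 0.006,"fingers": 1},
  {"x": 0.472,"y": 0.0735,"z": 0.0,"rx": 0,"ry": 0,"rz": 0.006,"fingers": 1},
  {"x": 0.472,"y": 0.0735,"z": 0.0,"rx": 0,"ry": 0,"rz": 0.006,"fingers": 1},
  {"x": 0.472,"y": 0.0735,"z": 0.0,"rx": 0,"ry": 0,"rz": 0.006,"fingers": 1},
  {"x": 0.472,"y": 0.0735,"z": 0.04,"rx": 0,"ry": 0,"rz": 0.006,"fingers": 1},
  {"x": 0.472,"y": 0.0735,"z": 0.08,"rx": 0,"ry": 0,"rz": 0.006,"fingers": 1},
  {"x": 0.472,"y": 0.0735,"z": 0.08,"rx": 0,"ry": 0,"rz": 0.006,"fingers": 1},
  {"x": 0.472,"y": 0.0735,"z": 0.08,"rx": 0,"ry": 0,"rz": 0.006,"fingers": 1},
  {"x": 0.472,"y": 0.0735,"z": 0.12,"rx": 0,"ry": 0,"rz": 0.006,"fingers": 1},
  {"x": 0.472,"y": 0.0735,"z": 0.16,"rx": 0,"ry": 0,"rz": 0.006,"fingers": 1},
  {"x": 0.472,"y": 0.0735,"z": 0.175,"rx": 0,"ry": 0,"rz": 0.006,"fingers": 1},
  {"x": 0.472,"y": 0.0735,"z": 0.175,"rx": 0,"ry": 0,"rz": 0.006,"fingers": 1},
  {"x": 0.472,"y": 0.0735,"z": 0.175,"rx": 0,"ry": 0,"rz": 0.006,"fingers": 0},
  {"x": 0.472,"y": 0.0735,"z": 0.175,"rx": 0,"ry": 0,"rz": 0.006,"fingers": 0},
  {"x": 0.472,"y": 0.0735,"z": 0.175,"rx": 0,"ry": 0,"rz": 0.006,"fingers": 0},
  {"x": 0.472,"y": 0.0735,"z": 0.175,"rx": 0,"ry": 0,"rz": 0.006,"fingers": 0},
], grip_force=25)

```text
time_s: 63.88
position: [0.4697, 0.2305, 0.0256]
orientation: [180.0, 0.0, 99.3]
ft_force: [-2.8, -1.1, 7.0]
width: 0.0669
gripper_force: 25.0
```

```bash
python3 - <<'E'
from h import *
st=robot.state(); print(st['position'],st['orientation'],st['width'],st['ft_force'])
go(.4761,-.2468,.12,99.78)
E
```

```text
[0.46970444 0.23048992 0.02564688] [1.79960606e+02 2.70277794e-03 9.93497216e+01] 0.06694360331917486 [-2.83730584 -1.14560573  6.98774315]
GO (0.4761, -0.2468, 0.12, 99.78) shift [-0.472  -0.0712 -0.0944] turn [ 0.001  0.    -0.008] deg 0.0
```

Emit:
move_arm([
  {"x": 0,"y": 0,"z": -0.03,"rx": 0,"ry": 0,"rz": 0,"fingers": 0},
  {"x": 0,"y": 0,"z": -0.07,"rx": 0,"ry": 0,"rz": 0,"fingers": 0},
  {"x": 0,"y": 0,"z": -0.095,"rx": 0,"ry": 0,"rz": 0,"fingers": 0},
  {"x": -0.05,"y": -0.0075,"z": -0.095,"rx": 0,"ry": 0,"rz": -0.008,"fingers": 0},
  {"x": -0.1,"y": -0.015,"z": -0.095,"rx": 0,"ry": 0,"rz": -0.008,"fingers": 0},
  {"x": -0.15,"y": -0.0225,"z": -0.095,"rx": 0,"ry": 0,"rz": -0.008,"fingers": 0},
  {"x": -0.2,"y": -0.03,"z": -0.095,"rx": 0,"ry": 0,"rz": -0.008,"fingers": 0},
  {"x": -0.25,"y": -0.0375,"z": -0.095,"rx": 0,"ry": 0,"rz": -0.008,"fingers": 0},
  {"x": -0.3,"y": -0.045,"z": -0.095,"rx": 0,"ry": 0,"rz": -0.008,"fingers": 0},
  {"x": -0.35,"y": -0.053,"z": -0.095,"rx": 0,"ry": 0,"rz": -0.008,"fingers": 0},
  {"x": -0.4,"y": -0.06,"z": -0.095,"rx": 0,"ry": 0,"rz": -0.008,"fingers": 0},
  {"x": -0.44,"y": -0.067,"z": -0.095,"rx": 0,"ry": 0,"rz": -0.008,"fingers": 0},
  {"x": -0.472,"y": -0.071,"z": -0.095,"rx": 0,"ry": 0,"rz": -0.008,"fingers": 0},
  {"x": -0.472,"y": -0.071,"z": -0.095,"rx": 0,"ry": 0,"rz": -0.008,"fingers": 0},
  {"x": -0.472,"y": -0.071,"z": -0.095,"rx": 0,"ry": 0,"rz": -0.008,"fingers": 0},
  {"x": -0.472,"y": -0.071,"z": -0.095,"rx": 0,"ry": 0,"rz": -0.008,"fingers": 0},
  {"x": -0.472,"y": -0.071,"z": -0.095,"rx": 0,"ry": 0,"rz": -0.008,"fingers": 0},
])

```text
time_s: 66.0
position: [0.4759, -0.246, 0.1196]
orientation: [-180.0, -0.0, 99.9]
ft_force: [0.1, -0.3, -0.7]
width: 0.0669
gripper_force: 25.0
```

```bash
python3 - <<'E'
from edge import *
np.set_printoptions(precision=4,suppress=True)
s,p=prof((300,330),(0,45),'w14.png')
st=robot.state(); print(st['position'],st['orientation'],st['width'],st['ft_force'])
go(.4762,-.2474,.045,99.78)
print(p.round()); T=R.from_euler('xyz',st['orientation'],degrees=True)
z=st['position'][2]-.025
for v in (0,20,40,):
    print(v, T.inv().apply(at(s,315.5,v,z+.052)-st['position'])*1000)
E
```

```text
[ 0.4759 -0.2462  0.1196] [179.9984   0.0005  99.8564] 0.0669670645947066 [-0.2813  0.1507 -1.1969]
GO (0.4762, -0.2474, 0.045, 99.78) shift [-0.0012  0.0001  0.0746] turn [0.    0.    0.001] deg 0.0
[75. 75. 74. 74. 75. 74. 74. 74. 74. 74. 74. 74. 74. 74. 74. 74. 74. 74.
 74. 74. 74. 74. 74. 74. 74. 74. 74. 74. 74. 74. 74. 74. 74. 74. 74. 74.
 74. 74. 74. 74. 73. 74. 74. 73. 74.]
0 [124.3218  -0.2204 -27.0011]
20 [117.0633  -0.2186 -27.001 ]
40 [109.5636  -0.2167 -27.001 ]
```

Emit:
move_arm([
  {"x": -0.001,"y": 0,"z": 0.03,"rx": 0,"ry": 0,"rz": 0,"fingers": 0},
  {"x": -0.001,"y": 0,"z": 0.05,"rx": 0,"ry": 0,"rz": 0,"fingers": 0},
  {"x": -0.001,"y": 0,"z": 0.065,"rx": 0,"ry": 0,"rz": 0,"fingers": 0},
  {"x": -0.001,"y": 0,"z": 0.07,"rx": 0,"ry": 0,"rz": 0,"fingers": 0},
  {"x": -0.001,"y": 0,"z": 0.072,"rx": 0,"ry": 0,"rz": 0,"fingers": 0},
  {"x": -0.001,"y": 0,"z": 0.074,"rx": 0,"ry": 0,"rz": 0,"fingers": 0},
  {"x": -0.001,"y": 0,"z": 0.076,"rx": 0,"ry": 0,"rz": 0,"fingers": 0},
  {"x": -0.001,"y": 0,"z": 0.076,"rx": 0,"ry": 0,"rz": 0,"fingers": 0},
])

```text
time_s: 67.05
position: [0.476, -0.2479, 0.0437]
orientation: [180.0, 0.0, 99.8]
ft_force: [-0.1, 0.5, -0.8]
width: 0.0669
gripper_force: 25.0
```

Emit:
move_arm([
  {"x": 0,"y": 0,"z": 0.002,"rx": 0,"ry": 0,"rz": 0,"fingers": 0},
  {"x": 0,"y": 0,"z": 0.004,"rx": 0,"ry": 0,"rz": 0,"fingers": 0},
  {"x": 0,"y": 0,"z": 0.006,"rx": 0,"ry": 0,"rz": 0,"fingers": 0},
  {"x": 0,"y": 0,"z": 0.0065,"rx": 0,"ry": 0,"rz": 0,"fingers": 0},
  {"x": 0,"y": 0,"z": 0.0065,"rx": 0,"ry": 0,"rz": 0,"fingers": 0},
])

```text
time_s: 67.68
position: [0.4764, -0.2481, 0.0377]
orientation: [180.0, 0.0, 99.8]
ft_force: [0.6, 1.6, 5.0]
width: 0.0666
gripper_force: 25.0
```

Emit:
move_arm([
  {"x": 0,"y": 0,"z": 0,"rx": 0,"ry": 0,"rz": 0,"fingers": 1},
  {"x": 0,"y": 0,"z": 0,"rx": 0,"ry": 0,"rz": 0,"fingers": 1},
  {"x": 0,"y": 0,"z": 0,"rx": 0,"ry": 0,"rz": 0,"fingers": 1},
  {"x": 0,"y": 0,"z": -0.05,"rx": 0,"ry": 0,"rz": 0,"fingers": 1},
  {"x": 0,"y": 0,"z": -0.06,"rx": 0,"ry": 0,"rz": 0,"fingers": 0},
  {"x": 0,"y": 0,"z": -0.06,"rx": 0,"ry": 0,"rz": 0,"fingers": 0},
  {"x": 0,"y": 0,"z": -0.06,"rx": 0,"ry": 0,"rz": 0,"fingers": 0},
  {"x": 0,"y": 0,"z": -0.06,"rx": 0,"ry": 0,"rz": 0,"fingers": 0},
  {"x": 0,"y": 0,"z": -0.045,"rx": 0,"ry": 0,"rz": 0,"fingers": 0},
  {"x": 0,"y": 0,"z": -0.032,"rx": 0,"ry": 0,"rz": 0,"fingers": 0},
  {"x": 0,"y": 0,"z": -0.028,"rx": 0,"ry": 0,"rz": 0,"fingers": 0},
  {"x": 0,"y": 0,"z": -0.025,"rx": 0,"ry": 0,"rz": 0,"fingers": 0},
  {"x": 0,"y": 0,"z": -0.022,"rx": 0,"ry": 0,"rz": 0,"fingers": 0},
  {"x": 0,"y": 0,"z": -0.02,"rx": 0,"ry": 0,"rz": 0,"fingers": 0},
  {"x": 0,"y": 0,"z": -0.019,"rx": 0,"ry": 0,"rz": 0,"fingers": 0},
  {"x": 0,"y": 0,"z": -0.018,"rx": 0,"ry": 0,"rz": 0,"fingers": 0},
  {"x": 0,"y": 0,"z": -0.018,"rx": 0,"ry": 0,"rz": 0,"fingers": 0},
])

```text
time_s: 69.8
position: [0.4826, -0.2494, 0.0601]
orientation: [179.2, 0.4, 99.7]
ft_force: [11.4, 5.6, 15.2]
width: -0.0
gripper_force: 7.5
```

Emit:
move_arm([
  {"x": 0,"y": 0,"z": -0.03,"rx": 0,"ry": 0,"rz": 0,"fingers": 0},
  {"x": 0,"y": 0,"z": -0.09,"rx": 0,"ry": 0,"rz": 0,"fingers": 0},
  {"x": 0,"y": 0,"z": -0.15,"rx": 0,"ry": 0,"rz": 0,"fingers": 0},
  {"x": 0,"y": 0,"z": -0.15,"rx": 0,"ry": 0,"rz": 0,"fingers": 0},
  {"x": 0,"y": 0,"z": -0.15,"rx": 0,"ry": 0,"rz": 0,"fingers": 0},
])

```text
time_s: 70.42
position: [0.4757, -0.2477, 0.2044]
orientation: [-180.0, -0.0, 99.8]
ft_force: [-0.6, 1.3, -0.7]
width: 0.0005
gripper_force: 0.0
```

```bash
python3 - <<'E'
from h import *
st=robot.state(); print(st['position'],st['orientation'],st['ft_force'])
s=snap('wrist','w15.png'); im=cv2.imread('pics/w15.png')
t=snap('side','s15.png'); sd=cv2.imread('pics/s15.png')
cv2.imwrite('pics/c15.png',np.hstack([im[0:300,230:410],cv2.resize(sd[140:240,340:440],None,fx=5,fy=5,interpolation=3)[:300+0 if 0 else 300]]) if 0 else np.hstack([cv2.resize(im[0:320,230:410],(281,500)),cv2.resize(sd[140:240,335:435],(500,500),interpolation=3)]))
C2=np.array([.4758,-.2475]);a=np.radians(9.85);U=np.array([-np.sin(a),np.cos(a)]);V=np.array([np.cos(a),np.sin(a)])
for z in(.058,.064):
  for u in(-.1305,.1305):
    for v in(-.0335,.0335): print(z,u,v,'wrist',(proj(s,[*(C2+u*U+v*V),z])).round(1),'side',(proj(t,[*(C2+u*U+v*V),z])).round(1))
E
```

```text
[ 0.47566479 -0.24772175  0.20435181] [-1.79963374e+02 -3.15647001e-02  9.97947476e+01] [-0.62581849  1.2697676  -0.73127152]
0.058 -0.1305 -0.0335 wrist [287.8 297.2] side [396.3 149.5]
0.058 -0.1305 0.0335 wrist [344.3 297.2] side [375.1 148. ]
0.058 0.1305 -0.0335 wrist [280.5  56.4] side [393.2 189.7]
0.058 0.1305 0.0335 wrist [351.4  56.3] side [368.1 187.6]
0.064 -0.1305 -0.0335 wrist [287.4 300.2] side [396.5 147.8]
0.064 -0.1305 0.0335 wrist [344.8 300.2] side [375.2 146.3]
0.064 0.1305 -0.0335 wrist [279.8  55.3] side [393.4 187.8]
0.064 0.1305 0.0335 wrist [352.1  55.2] side [368.2 185.7]
```

View pics/c15.png

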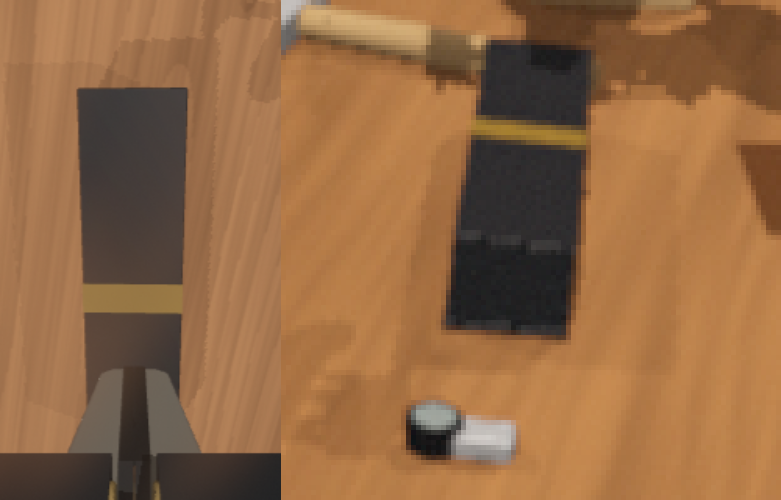

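Emit:
move_arm([
  {"x": 0.075,"y": -0.022,"z": 0.06,"rx": 0,"ry": 0,"rz": 0,"fingers": 0},
  {"x": 0.075,"y": -0.022,"z": 0.11,"rx": 0,"ry": 0,"rz": 0,"fingers": 0},
  {"x": 0.075,"y": -0.022,"z": 0.135,"rx": 0,"ry": 0,"rz": 0,"fingers": 0},
  {"x": 0.075,"y": -0.022,"z": 0.14,"rx": 0,"ry": 0,"rz": 0,"fingers": 0},
  {"x": 0.075,"y": -0.022,"z": 0.143,"rx": 0,"ry": 0,"rz": 0,"fingers": 0},
  {"x": 0.075,"y": -0.022,"z": 0.145,"rx": 0,"ry": 0,"rz": 0,"fingers": 0},
  {"x": 0.075,"y": -0.022,"z": 0.147,"rx": 0,"ry": 0,"rz": 0,"fingers": 0},
  {"x": 0.075,"y": -0.022,"z": 0.149,"rx": 0,"ry": 0,"rz": 0,"fingers": 0},
  {"x": 0.075,"y": -0.022,"z": 0.149,"rx": 0,"ry": 0,"rz": 0,"fingers": 0},
])

```text
time_s: 71.65
position: [0.4442, -0.1785, 0.0585]
orientation: [179.7, 0.1, 99.8]
ft_force: [2.2, 3.6, 7.9]
width: 0.0005
gripper_force: 3.9
```

Emit:
move_arm([
  {"x": 0,"y": 0,"z": -0.02,"rx": 0,"ry": 0,"rz": 0,"fingers": 0},
  {"x": 0,"y": 0.044,"z": -0.015,"rx": 0,"ry": 0,"rz": 0,"fingers": 0},
  {"x": 0,"y": 0.044,"z": -0.009,"rx": 0,"ry": 0,"rz": 0,"fingers": 0},
  {"x": 0,"y": 0.044,"z": -0.006,"rx": 0,"ry": 0,"rz": 0,"fingers": 0},
  {"x": 0,"y": 0.044,"z": -0.003,"rx": 0,"ry": 0,"rz": 0,"fingers": 0},
  {"x": 0,"y": 0.044,"z": -0.001,"rx": 0,"ry": 0,"rz": 0,"fingers": 0},
  {"x": 0,"y": 0.044,"z": 0,"rx": 0,"ry": 0,"rz": 0,"fingers": 0},
  {"x": 0,"y": 0.044,"z": 0,"rx": 0,"ry": 0,"rz": 0,"fingers": 0},
])

```text
time_s: 72.65
position: [0.4846, -0.1703, 0.0583]
orientation: [-180.0, -0.0, 99.8]
ft_force: [-6.4, 4.8, 17.2]
width: 0.0007
gripper_force: 8.8
```

Emit:
move_arm([
  {"x": 0,"y": 0,"z": -0.02,"rx": 0,"ry": 0,"rz": 0,"fingers": 0},
  {"x": -0.05,"y": 0,"z": -0.02,"rx": 0,"ry": 0,"rz": 0,"fingers": 0},
  {"x": -0.1,"y": 0,"z": -0.02,"rx": 0,"ry": 0,"rz": 0,"fingers": 0},
  {"x": -0.15,"y": 0,"z": -0.015,"rx": 0,"ry": 0,"rz": 0,"fingers": 0},
  {"x": -0.15,"y": 0,"z": -0.009,"rx": 0,"ry": 0,"rz": 0,"fingers": 0},
  {"x": -0.15,"y": 0,"z": -0.006,"rx": 0,"ry": 0,"rz": 0,"fingers": 0},
  {"x": -0.15,"y": 0,"z": -0.003,"rx": 0,"ry": 0,"rz": 0,"fingers": 0},
  {"x": -0.15,"y": 0,"z": -0.001,"rx": 0,"ry": 0,"rz": 0,"fingers": 0},
  {"x": -0.15,"y": 0,"z": 0,"rx": 0,"ry": 0,"rz": 0,"fingers": 0},
  {"x": -0.15,"y": 0,"z": 0,"rx": 0,"ry": 0,"rz": 0,"fingers": 0},
])

```text
time_s: 73.9
position: [0.5102, -0.3167, 0.0583]
orientation: [-179.9, -0.1, 99.9]
ft_force: [-5.3, 5.0, 14.4]
width: 0.0004
gripper_force: 7.3
```

Emit:
move_arm([
  {"x": 0,"y": 0,"z": -0.02,"rx": 0,"ry": 0,"rz": 0,"fingers": 0},
  {"x": 0,"y": -0.044,"z": -0.015,"rx": 0,"ry": 0,"rz": 0,"fingers": 0},
  {"x": 0,"y": -0.044,"z": -0.009,"rx": 0,"ry": 0,"rz": 0,"fingers": 0},
  {"x": 0,"y": -0.044,"z": -0.006,"rx": 0,"ry": 0,"rz": 0,"fingers": 0},
  {"x": 0,"y": -0.044,"z": -0.003,"rx": 0,"ry": 0,"rz": 0,"fingers": 0},
  {"x": 0,"y": -0.044,"z": -0.001,"rx": 0,"ry": 0,"rz": 0,"fingers": 0},
  {"x": 0,"y": -0.044,"z": 0,"rx": 0,"ry": 0,"rz": 0,"fingers": 0},
  {"x": 0,"y": -0.044,"z": 0,"rx": 0,"ry": 0,"rz": 0,"fingers": 0},
])

```text
time_s: 74.9
position: [0.4679, -0.3255, 0.0583]
orientation: [-180.0, -0.0, 99.9]
ft_force: [-5.8, 5.4, 13.9]
width: 0.0003
gripper_force: 7.4
```

Emit:
move_arm([
  {"x": 0,"y": 0,"z": -0.02,"rx": 0,"ry": 0,"rz": 0,"fingers": 0},
  {"x": 0.05,"y": 0,"z": -0.02,"rx": 0,"ry": 0,"rz": 0,"fingers": 0},
  {"x": 0.1,"y": 0,"z": -0.02,"rx": 0,"ry": 0,"rz": 0,"fingers": 0},
  {"x": 0.15,"y": 0,"z": -0.015,"rx": 0,"ry": 0,"rz": 0,"fingers": 0},
  {"x": 0.15,"y": 0,"z": -0.009,"rx": 0,"ry": 0,"rz": 0,"fingers": 0},
  {"x": 0.15,"y": 0,"z": -0.006,"rx": 0,"ry": 0,"rz": 0,"fingers": 0},
  {"x": 0.15,"y": 0,"z": -0.003,"rx": 0,"ry": 0,"rz": 0,"fingers": 0},
  {"x": 0.15,"y": 0,"z": -0.001,"rx": 0,"ry": 0,"rz": 0,"fingers": 0},
  {"x": 0.15,"y": 0,"z": 0,"rx": 0,"ry": 0,"rz": 0,"fingers": 0},
  {"x": 0.15,"y": 0,"z": 0,"rx": 0,"ry": 0,"rz": 0,"fingers": 0},
])

```text
time_s: 76.15
position: [0.4421, -0.179, 0.0583]
orientation: [-180.0, 0.0, 99.8]
ft_force: [-6.2, 4.2, 17.9]
width: 0.0006
gripper_force: 8.8
```

Emit:
move_arm([
  {"x": 0,"y": 0,"z": -0.06,"rx": 0,"ry": 0,"rz": 0,"fingers": 0},
  {"x": 0,"y": 0,"z": -0.12,"rx": 0,"ry": 0,"rz": 0,"fingers": 0},
  {"x": 0.06,"y": 0,"z": -0.18,"rx": 0,"ry": 0,"rz": 0,"fingers": 0},
  {"x": 0.12,"y": 0,"z": -0.2,"rx": 0,"ry": 0,"rz": 0,"fingers": 0},
  {"x": 0.18,"y": 0,"z": -0.2,"rx": 0,"ry": 0,"rz": 0,"fingers": 0},
  {"x": 0.18,"y": 0,"z": -0.2,"rx": 0,"ry": 0,"rz": 0,"fingers": 0},
])

```text
time_s: 76.9
position: [0.4111, 0.0014, 0.2574]
orientation: [179.9, 0.0, 99.9]
ft_force: [-0.2, 0.4, -0.8]
width: 0.0003
gripper_force: 0.0
```

```bash
python3 - <<'E'
from h import *
s=snap('top','t16.png')
for n in ('lid','display1','cardbox','jar','tin','ringbox','loupe','bench_block','wax','gauge','hammer','flux'):
    print(n,[(round(a['p'],2),at(s,a['at'][1],a['at'][0],0)[:2].round(3)) for a in robot.tip_of(n,'top')[:2]])
E
```

```text
lid [(0.73, array([ 0.481, -0.25 ]))]
display1 []
cardbox []
jar []
tin []
ringbox []
loupe [(0.52, array([ 0.469, -0.003]))]
bench_block [(0.84, array([ 0.75 , -0.001])), (0.54, array([ 0.748, -0.188]))]
wax [(0.66, array([ 0.75, -0.2 ])), (0.35, array([ 0.468, -0.015]))]
gauge [(0.74, array([0.738, 0.162]))]
hammer [(0.97, array([ 0.593, -0.452]))]
flux [(0.78, array([0.578, 0.452]))]
```

View pics/t16.png

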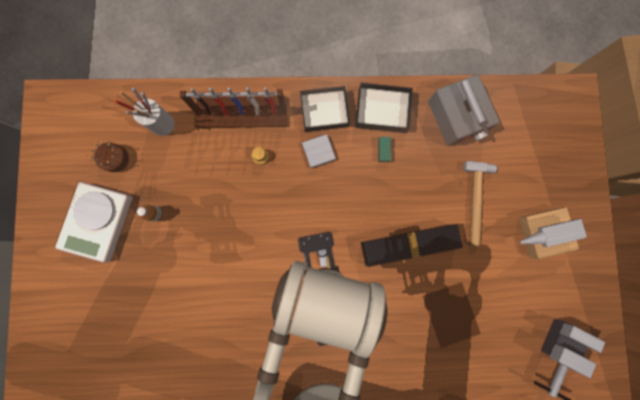

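The lid is home at (411,245): all four corners read 58 mm. The bench is clear of order items and the tools haven't moved.

```bash
python3 -c "
from bench import robot
print(robot.sign_off())"
```

```text
the job is handed in; nothing more can be done
None
```

The order is packed and handed in: the three display covers are pressed home, all six items stand in one row in the tray, and the lid is down past its catches (58 mm at all four press points), with the loupe and bench tools left in place.

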